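Dosing cup from behind the laundry containers

TASK

The small dosing cup stands at the back of the wooden laundry tray, hemmed in by the bottle, the tin and the carton. First stand all three containers upright on the black rubber mat, then take the cup out and stand it upright in the middle of the round cork coaster, and only then put each container back upright in the tray on the very spot where it stood at the start. Set everything down gently, without dropping or tipping it, and leave the soap bar and the nail brush in the tray and the box of clothes pegs where they are.

Things in the scene. Friction and masses are not known exactly. Their poses are not given: they have to be found in the camera images.
- bottle: One of the three containers: white plastic bottle, round, upright, 132 mm tall. Body 54 mm across up to 78 mm high, sloping shoulder to a 30 mm neck at 98 mm; grey cap 36 mm across from 100 mm to 132 mm high (good to grip). 0.22 to 0.45 kg. Origin: centre of the underside, z up.
- tin: One of the three containers: bare-metal round tin with paper band, straight sides 56 mm across, 112 mm tall. 0.21 to 0.42 kg. Origin: centre of the underside, z up.
- carton: One of the three containers: square cardboard carton, rigid, 50 x 50 mm and 120 mm tall. 0.27 to 0.53 kg. Origin: centre of the underside, z up, x and y square to its side faces.
- cup: Dosing cup, the thing to fetch: small white open plastic cup, rigid, 50 mm across the mouth, slightly narrower at the foot, 48 mm tall, 50 g. Origin: centre of the underside, z up.
- tray: Wooden laundry tray, fixed, 190 mm (its x) by 220 mm (its y); +x is its back. Floor 8 mm above the counter; rim 6 mm thick, 26 mm high (front 14 mm). Origin: centre of the underside, on the counter. At the start the cup stands 18 mm behind the tray's centre, with one container about 62 mm in front of it, one 62 mm left (+y), one 62 mm right; which is where varies. Gaps about 10 mm.
- mat: Side area: black ribbed rubber mat, fixed, 250 mm (its x) by 140 mm (its y), 4 mm thick, to the left or the right of the tray. Origin: centre of the underside on the counter.
- coaster: Round cork coaster, fixed, 100 mm across, 6 mm thick, on the side of the tray away from the mat. Origin: centre of the underside on the counter.
- soap: Bystander: white soap bar 34 x 50 mm, 20 mm high, loose in the front left corner of the tray. Origin: centre of the underside.
- brush: Bystander: wooden nail brush 30 x 56 mm, 24 mm high, loose in the front right corner of the tray. Origin: centre of the underside.
- pegbox: Bystander: white open plastic box 85 x 80 mm, 45 mm high, of wooden clothes pegs, loose, about 130 mm beyond the coaster (farther in x). Origin: centre of the underside. Other things on the counter stand along its back and sides, lower than 0.2 m.
Mind the look-alikes: they are no part of the job. Leave any orange, red or turquoise look-alike of the carton alone.

How it is judged:
By the outcome, as a careful person would: the job done as asked, in the order asked, and still so for the second after the job is handed in, with the robot touching nothing.
It also fails if it takes over 144 s, if anything falls off the work surface, if the arm or the gripper's body presses on something with over 40 N, if the wrist force passes 120 N, or if a joint passes its speed limit or range.

ROBOT

A 7-joint arm with a two-finger parallel gripper is mounted at the origin on the work surface. World frame = base frame: x ahead of the robot, y to its left, z up, the work surface at z = 0. Lengths are in m, angles in rad, forces in N, time in s.
With the tool pointing down it reaches from about 0.4 to 0.925 m from the base axis. Payload 4.1 kg.
Tool frame: the origin (TCP) lies at the very end of the fingers, on their centre line; the grasp point (between the pads) lies 19 mm behind it; z points along the fingers, y is the line along which they close (so a half turn about z gives the same grasp; the last joint's range is limited). The gripper opens to 85 mm and grips with 20 to 120 N. Pads are 22 mm wide; open, the fingers measure 114 mm over their backs; the gripper's body (76 mm by 85 mm) begins 54 mm behind the grasp point. The pads swing forward as they close: fully open they stand 13 mm farther back than shut.
Start: joints at [-1.416, 0.398, 0.045, 1.537, -0.019, 1.207, -0.051], TCP at [0.163, 0.629, 0.231] pointing down, gripper open.
Joint ranges: [-2.82, 2.82], [-0.49, 2.23], [-1.37, 1.46], [0, 2.46], [-1.36, 4.5], [0.23, 2], [-2.94, 2.94]. Speed limits (rad/s): [2.57, 2.57, 3.14, 3.14, 3.14, 3.14, 3.14].

INTERFACE

Orientations are given as a unit quaternion [w, x, y, z].
In Python, from rig import arm, imaging gives the robot as it stands.
- The arm moves only by the shell command python3 -m jog 'ROWS' [FORCE]. ROWS is JSON, a list of rows, each an object with "twist": the turn, a rotation vector about the tool's x, y, z in degrees, a list of three; "dp": the shift along the tool's x, y, z in cm, a list of three; "hand": the finger opening in cm, from 0 to 8.54. In form: [{"twist": [ax, ay, az], "dp": [dx, dy, dz], "hand": hand}, ...]. A call has 1 to 12 rows; each row is the pose to reach, as a shift and turn from the pose commanded when the call began, along the tool's axes at that moment; what a row does not reach only later rows make up. A row lasts 1/10 s, in which the tool goes at most 50 mm and 8.59 degrees, less where a joint would pass 70% of its speed; a pose out of reach is approached as far as the arm can. A call with a gripper value outside its range is refused whole. The fingers move at their own pace and stop on an object; FORCE is the grip in N (left out, the last holds). Time passes only in rows, so rows that repeat a pose let the fingers close. It gives the time, the measured TCP pose, the force, the opening and the grip force at its end, in the units of the state.
- arm.get_obs(): the state, without advancing time (a new reading comes with each control period).
- imaging.get_image(name): name is "scene" or "side" or "wrist"; returns a dict with "image" (384x512x3 uint8, red, green, blue), "depth" (384x512 float32, m along the optical axis (not along the pixel's ray), 0 where there is no reading), "mtx" (3x3 intrinsics, pixels), "cam_to_world" (4x4, takes a point from camera to world coordinates); the wrist camera has in their place "T_tool_cam" (4x4, takes a point from camera to tool coordinates, whose origin is the TCP and whose axes are the flange's). Camera axes: x right, y down, z forward; pixel columns grow to the right and rows downward; lengths in m; the calibration is good to about 2 mm. A picture is of the moment at which its call begins: read the wrist's pose just before it.
- arm.sign_off(): hands the job in; it is judged then, once.
The state is a dict: "time_s": time; "q": joint angles; "dq": joint speeds; "tau": joint torques, N m; "tool_pos": TCP position; "orientation": TCP orientation; "force": force on the tool from outside, world axes, zero at the start; "ft_torque": the same for the moment, N m; "width": opening from 0.0 (shut) to 1.0 (fully open); "grasp_force": force on a finger pad.
Only numpy, scipy, OpenCV 4.12 (cv2) and the standard library are available. Lean on these libraries where they do the work, as an engineer would, in place of code of your own. Each camera call takes 0.05 s, during which the arm holds its last target. There are 200 camera calls.

## Working session

There is one attempt and no reset: what is moved stays moved. The work goes in short steps, Python scripts to look and compute and a shell command to move; the robot and the scene stay as the last step left them, time stands still between calls to the robot, and variables do not carry over. Pictures are saved under pics/ and viewed, at most 14 in all, crops included, and the job is handed in when it is done.

```bash
mkdir -p pics; ls; python3 - <<'E'
from rig import arm, imaging
import cv2,numpy as np
o=arm.get_obs();print({k:np.round(v,3).tolist() for k,v in o.items()})
for n in("scene","side"):
    d=imaging.get_image(n);cv2.imwrite(f"pics/{n}0.png",d["image"][...,::-1]);np.savez(f"{n}0.npz",**d)
    print(n,np.round(d["cam_to_world"],3).tolist(),d["mtx"].tolist(),(d["depth"]>0).mean())
E
```

```text
pics
{'time_s': 0.0, 'q': [-1.416, 0.399, 0.045, 1.538, -0.019, 1.207, -0.051], 'dq': [-0.001, -0.001, 0.0, 0.001, -0.001, -0.001, 0.001], 'tau': [-0.0, -47.512, 1.364, -25.422, 0.012, 0.01, 0.0], 'tool_pos': [0.163, 0.629, 0.23], 'orientation': [-0.0, 0.126, 0.992, -0.001], 'force': [-0.577, -0.064, 0.586], 'ft_torque': [0.025, -0.001, -0.015], 'grasp_force': 0.0, 'width': 1.0}
scene [[0.176, 0.724, -0.667, 1.228], [0.984, -0.142, 0.106, -0.107], [-0.018, -0.675, -0.737, 0.771], [0.0, 0.0, 0.0, 1.0]] [[464.39546954171993, 0.0, 257.84687385782587], [0.0, 464.39546954171993, 193.918858067835], [0.0, 0.0, 1.0]] 0.9961395263671875
side [[-0.993, -0.069, 0.091, 0.514], [-0.115, 0.571, -0.813, 0.839], [0.004, -0.818, -0.575, 0.63], [0.0, 0.0, 0.0, 1.0]] [[444.2751183901628, 0.0, 256.0420447816448], [0.0, 444.2751183901628, 189.80513683598082], [0.0, 0.0, 1.0]] 0.99615478515625
```

View pics/scene0.png

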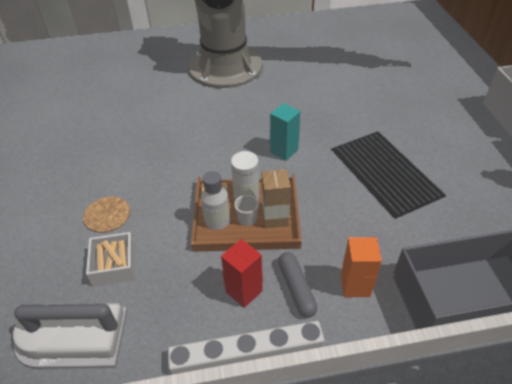

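View pics/side0.png

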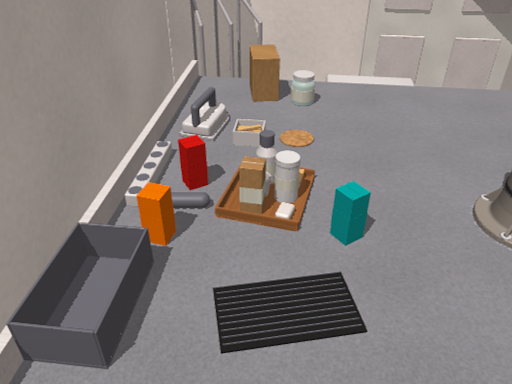

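Scene view: bottle (213,200), tin (245,178), carton (277,200), cup (247,210) between them, tray rim from 193 to 300; mat at (387,172) on +y, coaster (107,214) on −y; the turquoise carton (285,132), red (243,273) and orange (360,268) are look-alikes. The tin is in front (robot side). I'll measure with the rays and depth next.

```bash
cat > h.py <<'E'
import numpy as np,cv2
def cloud(d,T=None):
    T=d["cam_to_world"] if T is None else T
    K=d["mtx"];z=d["depth"].astype(float);v,u=np.mgrid[:z.shape[0],:z.shape[1]]
    p=np.stack([(u-K[0,2])/K[0,0]*z,(v-K[1,2])/K[1,1]*z,z],-1)
    w=p@T[:3,:3].T+T[:3,3]; w[z==0]=np.nan
    return w
def ray(d,uv,h,T=None):
    T=d["cam_to_world"] if T is None else T
    K=d["mtx"];uv=np.atleast_2d(uv).astype(float)
    r=np.c_[(uv-K[:2,2])/[K[0,0],K[1,1]],np.ones(len(uv))]@T[:3,:3].T
    return T[:3,3]+r*((h-T[2,3])/r[:,2])[:,None]
def blobs(w,lo,hi,box,minn=25):
    m=((w[...,2]>lo)&(w[...,2]<hi)&(w[...,0]>box[0])&(w[...,0]<box[1])&(w[...,1]>box[2])&(w[...,1]<box[3])).astype(np.uint8)
    n,L,s,c=cv2.connectedComponentsWithStats(m)
    for i in range(1,n):
        if s[i,4]<minn: continue
        p=w[L==i]; r=cv2.minAreaRect((p[:,:2]*1000).astype(np.float32)); cc=cv2.minEnclosingCircle((p[:,:2]*1000).astype(np.float32))
        print(" px",c[i].round(),"n",s[i,4],"z",np.median(p[:,2]).round(4),"rect",np.round(r[0],1),np.round(r[1],1),round(r[2],1),"circ",np.round(cc[0],1),round(cc[1],1))
E
python3 - <<'E'
from h import *
for n in("scene","side"):
    d=dict(np.load(n+"0.npz"));w=cloud(d);print(n)
    flat=w[(w[...,2]<.002)&(w[...,2]>-.01)];print("counter z",np.median(flat[:,2]),flat[:,2].std())
    for nm,lo,hi in(("cap",.136,.146),("carton",.124,.1325),("tin",.116,.1235),("cup",.050,.062),("low",.012,.05)):
        print(nm);blobs(w,lo,hi,(.2,.95,-.4,.6))
E
```

```text
scene
counter z 0.00016701887266867832 0.0012525334955391623
cap
 px [211. 177.] n 195 z 0.1383 rect [595.5 -96.8] [34.5 34.2] 80.1 circ [595.3 -96.6] 18.0
carton
 px [275. 179.] n 513 z 0.1284 rect [613.6  24.8] [50.2 53.6] 85.8 circ [612.5  25.3] 35.1
 px [212. 185.] n 59 z 0.1286 rect [606.  -97.4] [32.8 13.7] 87.6 circ [600.3 -97.2] 16.4
tin
 px [285. 112.] n 337 z 0.1203 rect [401.2  90.1] [53.1 55.5] 40.5 circ [402.3  90.5] 34.2
 px [244. 160.] n 424 z 0.1203 rect [541.3 -25.3] [55.  53.7] 18.8 circ [541.3 -23.4] 29.6
 px [214. 188.] n 40 z 0.1196 rect [606.  -95.1] [14.6 33.7] 7.3 circ [598.7 -96.1] 16.9
 px [276. 190.] n 70 z 0.1204 rect [637.4  22.8] [48.4  5.5] 89.0 circ [637.2  22.8] 24.2
 px [364. 249.] n 747 z 0.1204 rect [798.4 141.4] [50.1 51.3] 79.2 circ [798.7 141.2] 34.1
 px [241. 255.] n 750 z 0.1203 rect [771.5 -67.4] [51.6 51. ] 35.9 circ [770.9 -67.4] 34.9
cup
 px [283. 138.] n 118 z 0.0559 rect [418.8  87.7] [69.5 38.9] 84.5 circ [403.5  89.3] 34.9
 px [246. 189.] n 102 z 0.056 rect [557.6 -25.9] [54.3 23.4] 87.1 circ [548.  -25.4] 27.2
 px [246. 204.] n 160 z 
[... 4614 characters left out ...]
7.2 -76.9] [ 41.8 260.9] 0.1 circ [884.7 -77.2] 130.9
 px [195. 176.] n 334 z 0.0311 rect [773.5 -48.7] [40.1 72. ] 82.0 circ [771.4 -63.6] 36.4
 px [267. 201.] n 1944 z 0.0242 rect [583.9 -30.1] [227.4 190.9] 80.8 circ [584.7 -29.9] 143.9
 px [190. 198.] n 503 z 0.028 rect [756.1  36. ] [87.5 29.7] 7.3 circ [757.2  29.7] 44.0
 px [161. 229.] n 405 z 0.0325 rect [788.4 157.2] [70.7 38.5] 34.2 circ [797.5 143.9] 35.4
 px [347. 228.] n 475 z 0.0317 rect [403.6 110.4] [40.2 71.1] 85.2 circ [402.2  94.8] 35.7
 px [ 78. 271.] n 1833 z 0.0322 rect [912.2 302.3] [229.1  97.7] 61.8 circ [871.2 324.2] 114.6
 px [ 77. 335.] n 2792 z 0.0311 rect [819.3 391.3] [322.4 123.2] 59.1 circ [858.5 367.8] 161.9
```

```bash
python3 - <<'E'
from h import *
for n in("scene","side"):
    d=dict(np.load(n+"0.npz"));im=d["image"];hsv=cv2.cvtColor(im,cv2.COLOR_RGB2HSV);w=cloud(d)
    low=np.abs(w[...,2]-.003)<.009
    for nm,m,h in(("mat",(hsv[...,2]<45)&low&(w[...,1]>.1)&(w[...,0]<.8)&(w[...,0]>.3),.004),("coaster",(hsv[...,1]>90)&(hsv[...,0]<25)&low&(w[...,1]<-.15),.006)):
        m=cv2.morphologyEx(m.astype(np.uint8),cv2.MORPH_CLOSE,np.ones((5,5)))
        k,L,s,c=cv2.connectedComponentsWithStats(m);i=1+s[1:,4].argmax()
        uv=np.argwhere(L==i)[:,::-1];p=ray(d,uv,h)[:,:2]*1000
        print(n,nm,s[i],cv2.minAreaRect(p.astype(np.float32)),cv2.minEnclosingCircle(p.astype(np.float32)))
    # tray rim: points at 20-29mm near
    z=w[...,2];m=(z>.018)&(z<.030)&(w[...,0]>.45)&(w[...,0]<.71)&(w[...,1]>-.17)&(w[...,1]<.11)&(hsv[...,1]>100)&(hsv[...,0]<18)
    print(n,"rim",cv2.minAreaRect((w[m][:,:2]*1000).astype(np.float32)))
    m=(np.abs(z-.007)<.02)&(w[...,0]>.45)&(w[...,0]<.73)&(w[...,1]>-.17)&(w[...,1]<.11)&(hsv[...,1]>100)&(hsv[...,0]<18)
    print(n,"tray",m.sum(),cv2.minAreaRect((w[m][:,:2]*1000).astype(np.float32)))
E
```

```text
Traceback (most recent call last):
ValueError: attempt to get argmax of an empty sequence
```

```bash
python3 - <<'E'
from h import *
for n,px in(("scene",(387,172)),("side",(288,310))):
    d=dict(np.load(n+"0.npz"));im=d["image"];hsv=cv2.cvtColor(im,cv2.COLOR_RGB2HSV);w=cloud(d)
    print("matpx",hsv[px[1]-3:px[1]+4,px[0],2],w[px[1],px[0]])
    low=np.abs(w[...,2]-.003)<.009
    for nm,m,h in(("mat",(hsv[...,2]<hsv[px[1]-3:px[1]+4,px[0],2].min()+12)&low&(w[...,1]>.07)&(w[...,0]<.75)&(w[...,0]>.2),.004),("coaster",(hsv[...,1]>70)&(hsv[...,0]<25)&low&(w[...,1]<-.15)&(w[...,0]<.62),.006)):
        m=cv2.morphologyEx(m.astype(np.uint8),cv2.MORPH_CLOSE,np.ones((5,5)))
        k,L,s,c=cv2.connectedComponentsWithStats(m)
        if k<2: print(nm,"none");continue
        i=1+s[1:,4].argmax()
        uv=np.argwhere(L==i)[:,::-1];p=ray(d,uv,h)[:,:2]*1000
        print(n,nm,s[i],cv2.minAreaRect(p.astype(np.float32)),cv2.minEnclosingCircle(p.astype(np.float32)))
    z=w[...,2]
    m=(np.abs(z-.014)<.014)&(w[...,0]>.45)&(w[...,0]<.73)&(w[...,1]>-.17)&(w[...,1]<.11)&(hsv[...,1]>100)&(hsv[...,0]<18)
    print(n,"tray",m.sum(),cv2.minAreaRect((w[m][:,:2]*1000).astype(np.float32)))
E
```

```text
matpx [53 59 67 68 61 54 50] [0.5271918  0.30770521 0.00731559]
scene mat [ 333  133  111   85 4392] ((520.373779296875, 306.74542236328125), (244.3649444580078, 137.77976989746094), 16.51180076599121) ((521.3458862304688, 305.88189697265625), 137.67599487304688)
scene coaster [  84  197   46   35 1258] ((529.5089111328125, -329.9299011230469), (98.39823150634766, 96.12677001953125), 78.9195327758789) ((529.529052734375, -329.6773986816406), 50.24324417114258)
scene tray 3010 ((586.9165649414062, -32.72135925292969), (218.0992431640625, 188.391845703125), 80.83707427978516)
matpx [101  78  38  36  36  34  58] [0.51518976 0.3146768  0.00293639]
side mat [ 214  273  153   80 8757] ((518.5422973632812, 313.21875), (246.94512939453125, 138.99215698242188), 16.300317764282227) ((518.779052734375, 313.68292236328125), 140.37509155273438)
side coaster [280 129  34  18 474] ((526.2799682617188, -322.9898986816406), (97.72152709960938, 104.24331665039062), 7.00555419921875) ((527.3832397460938, -321.75726318359375), 53.375572204589844)
side tray 2418 ((583.9615478515625, -29.13915252685547), (225.5294189453125, 191.0107879638672), 80.68258666992188)
```

```bash
cat > plan.py <<'E'
import sys,numpy as np
from rig import arm
from scipy.spatial.transform import Rotation as R
def cur():
    o=arm.get_obs();q=o["orientation"];return np.array(o["tool_pos"]),R.from_quat([q[1],q[2],q[3],q[0]]),o
def go(x,y,z,h):
    p,r,o=cur();y_=np.array([np.cos(np.radians(h)),np.sin(np.radians(h)),0]);zz=np.array([0,0,-1.])
    t=R.from_matrix(np.c_[np.cross(y_,zz),y_,zz])
    return "dp %s twist %s"%(np.round(r.inv().apply(np.array([x,y,z])-p)*100,2),np.round((r.inv()*t).as_rotvec(degrees=True),1))
if __name__=="__main__":
    p,r,o=cur();Y=r.as_matrix()[:,1];print("t",round(o["time_s"],1),"p",p.round(4),"head",np.degrees(np.arctan2(Y[1],Y[0])).round(1),"F",np.round(o["force"],1),"w",round(o["width"],3),"g",round(o["grasp_force"],1),"q",np.round(o["q"],2))
    for a in sys.argv[1:]: print(a,go(*map(float,a.split(","))))
E
python3 plan.py .56,-.03,.3,81
```

```text
t 0.1 p [0.163  0.6286 0.2303] head 75.5 F [ 0.8 -0.2 -0.1] w 0.997 g 0.0 q [-1.42  0.4   0.05  1.54 -0.02  1.21 -0.05]
.56,-.03,.3,81 dp [-54.96 -53.8   -6.86] twist [-0.1  0.  -5.5]
```

```bash
python3 -m jog '[{"twist":[0,0,-5.5],"dp":[0,-20,-7],"hand":7},{"twist":[0,0,-5.5],"dp":[0,-20,-7],"hand":7},{"twist":[0,0,-5.5],"dp":[-15,-30,-7],"hand":7},{"twist":[0,0,-5.5],"dp":[-15,-30,-7],"hand":7},{"twist":[0,0,-5.5],"dp":[-15,-30,-7],"hand":7},{"twist":[0,0,-5.5],"dp":[-15,-30,-7],"hand":7},{"twist":[0,0,-5.5],"dp":[-55,-53.8,-7],"hand":7},{"twist":[0,0,-5.5],"dp":[-55,-53.8,-7],"hand":7},{"twist":[0,0,-5.5],"dp":[-55,-53.8,-7],"hand":7},{"twist":[0,0,-5.5],"dp":[-55,-53.8,-7],"hand":7},{"twist":[0,0,-5.5],"dp":[-55,-53.8,-7],"hand":7},{"twist":[0,0,-5.5],"dp":[-55,-53.8,-7],"hand":7}]'; python3 plan.py .56,-.03,.3,81
```

```text
time_s: 1.3
tool_pos: [0.4147, 0.1298, 0.2978]
orientation: [0.0, 0.079, 0.997, 0.0]
force: [0.3, 1.0, -0.5]
width: 0.821
grasp_force: 0.0
t 1.3 p [0.4147 0.1298 0.2978] head 81.0 F [ 0.3  1.  -0.5] w 0.821 g 0.0 q [-0.99 -0.07  0.56  1.93  0.04  1.27  0.97]
.56,-.03,.3,81 dp [-16.86 -13.51  -0.23] twist [ 0.1 -0.  -0. ]
```

```bash
python3 -m jog '[{"twist":[0,0,0],"dp":[-16.9,-13.5,-0.2],"hand":7},{"twist":[0,0,0],"dp":[-16.9,-13.5,-0.2],"hand":7},{"twist":[0,0,0],"dp":[-16.9,-13.5,-0.2],"hand":7},{"twist":[0,0,0],"dp":[-16.9,-13.5,-0.2],"hand":7},{"twist":[0,0,0],"dp":[-16.9,-13.5,-0.2],"hand":7},{"twist":[0,0,0],"dp":[-16.9,-13.5,-0.2],"hand":7},{"twist":[0,0,0],"dp":[-16.9,-13.5,-0.2],"hand":7}]'
cat > wr.py <<'E'
from h import *
from plan import cur
from rig import imaging
import sys
def shot(name):
    p,r,_=cur();d=imaging.get_image("wrist");T=np.eye(4);T[:3,:3]=r.as_matrix();T[:3,3]=p
    d["cam_to_world"]=T@d["T_tool_cam"];cv2.imwrite(f"pics/{name}.png",d["image"][...,::-1]);return d,cloud(d)
E
python3 - <<'E'
from wr import *
d,w=shot("w1");np.savez("w1.npz",**d);print(np.round(d["cam_to_world"],3).tolist())
for nm,lo,hi in(("cap",.135,.146),("carton",.123,.1325),("tin",.114,.1235),("cup",.050,.062),("low",.012,.04)):
    print(nm);blobs(w,lo,hi,(.2,.95,-.4,.6),60)
E
python3 plan.py
```

```text
time_s: 2.0
tool_pos: [0.5591, -0.0277, 0.2992]
orientation: [-0.001, 0.079, 0.997, 0.0]
force: [-0.3, -0.1, -0.2]
width: 0.819
grasp_force: 0.0
[[0.156, 0.952, 0.265, 0.491], [0.988, -0.15, -0.042, -0.016], [-0.0, 0.268, -0.963, 0.442], [0.0, 0.0, 0.0, 1.0]]
cap
 px [206. 208.] n 691 z 0.1381 rect [593.3 -93.7] [34.5 35. ] 27.2 circ [593.6 -93.9] 17.9
carton
 px [310. 205.] n 1693 z 0.1282 rect [612.6  27.4] [50.1 50.6] 86.1 circ [612.5  27.4] 34.5
 px [212. 195.] n 73 z 0.1277 rect [583.  -87.9] [32.6 10.9] 59.9 circ [587.7 -90.6] 16.3
tin
 px [348.  13.] n 1469 z 0.1199 rect [403.3  91.1] [50.  47.6] 40.7 circ [403.3  91.8] 33.9
 px [260. 151.] n 1762 z 0.1201 rect [539.5 -22.6] [54.5 54.6] 36.3 circ [540.1 -22.5] 28.0
 px [307. 184.] n 89 z 0.1191 rect [588.   28.7] [49.3  1.8] 87.8 circ [588.8  28.7] 24.7
 px [213. 194.] n 71 z 0.1189 rect [584.  -87.3] [33.8 12.3] 55.6 circ [589.1 -90.8] 16.9
 px [256. 307.] n 332 z 0.1199 rect [748.3 -59.7] [47.4 24.7] 79.4 circ [759.4 -61.7] 23.7
 px [395. 328.] n 91 z 0.12 rect [815.2 129.1] [28.  10.4] 77.8 circ [816.8 128.9] 14.2
cup
 px [
[... 1712 characters left out ...]
.8] 4.3 circ [789.  296.3] 75.5
 px [256. 271.] n 347 z 0.0266 rect [753.8 -61.9] [70.7 35.8] 81.3 circ [770.8 -64.5] 35.4
 px [392. 264.] n 70 z 0.0243 rect [776.1 164.6] [19.3  2.2] 78.0 circ [776.4 164.5] 9.7
 px [320. 316.] n 74 z 0.0178 rect [868.4  38.3] [27.4  4. ] 82.6 circ [869.7  38.1] 13.7
 px [507. 318.] n 78 z 0.0201 rect [923.5 374.7] [22.   3.4] 88.9 circ [923.6 374.7] 11.0
 px [396. 337.] n 317 z 0.0284 rect [928.4 165.6] [54.   4.4] 89.3 circ [928.3 165.6] 27.0
 px [108. 373.] n 304 z 0.0248 rect [ 929.5 -371.1] [56.8  4. ] 89.9 circ [ 929.  -371.1] 28.4
t 2.0 p [ 0.5589 -0.0269  0.2994] head 81.0 F [ 1.   0.1 -0.6] w 0.818 g 0.0 q [-0.68  0.25  0.79  1.68 -0.19  1.29  1.57]
```

View pics/w1.png

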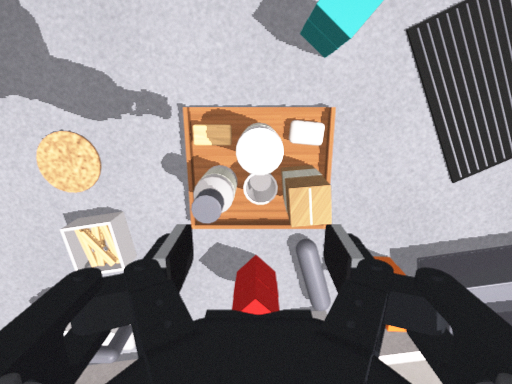

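The wrist view shows the tin (260,151), bottle cap (206,208), carton (310,205) and cup (260,190) all in the tray. All three cameras agree to about 2 mm. Next I'll grasp the tin.

```bash
python3 plan.py .5403,-.0228,.18,81 .5403,-.0228,.075,81; python3 - <<'E'
from h import *
d=dict(np.load("w1.npz"));hsv=cv2.cvtColor(d["image"],cv2.COLOR_RGB2HSV)
m=((hsv[...,1]>70)&(hsv[...,0]<28)).astype(np.uint8);m[:,120:]=0;m[:115]=0;m[205:]=0
m=cv2.morphologyEx(m,cv2.MORPH_CLOSE,np.ones((5,5)));k,L,s,c=cv2.connectedComponentsWithStats(m);i=1+s[1:,4].argmax()
p=ray(d,np.argwhere(L==i)[:,::-1],.006)[:,:2]*1000;print(s[i],cv2.minEnclosingCircle(p.astype(np.float32)),p.mean(0))
E
```

```text
t 2.0 p [ 0.5589 -0.0269  0.2994] head 81.0 F [ 1.   0.1 -0.6] w 0.818 g 0.0 q [-0.68  0.25  0.79  1.68 -0.19  1.29  1.57]
.5403,-.0228,.18,81 dp [ 1.88  0.1  11.94] twist [ 0.1 -0.1  0. ]
.5403,-.0228,.075,81 dp [ 1.87  0.09 22.44] twist [ 0.1 -0.1  0. ]
[  37  131   64   61 3054] ((526.9215087890625, -327.1625671386719), 50.35849380493164) [ 525.59743065 -327.13439486]
```

```bash
python3 -m jog '[{"twist":[0,0,0],"dp":[1.9,0.1,5],"hand":7},{"twist":[0,0,0],"dp":[1.9,0.1,10],"hand":7},{"twist":[0,0,0],"dp":[1.9,0.1,14],"hand":7},{"twist":[0,0,0],"dp":[1.9,0.1,17],"hand":7},{"twist":[0,0,0],"dp":[1.9,0.1,19.5],"hand":7},{"twist":[0,0,0],"dp":[1.9,0.1,21.5],"hand":7},{"twist":[0,0,0],"dp":[1.9,0.1,22.4],"hand":7},{"twist":[0,0,0],"dp":[1.9,0.1,22.4],"hand":7},{"twist":[0,0,0],"dp":[1.9,0.1,22.4],"hand":7}]' 30; python3 plan.py .5403,-.0228,.075,81
python3 -m jog '[{"twist":[0,0,0],"dp":[0,0,0],"hand":5},{"twist":[0,0,0],"dp":[0,0,0],"hand":5},{"twist":[0,0,0],"dp":[0,0,0],"hand":5},{"twist":[0,0,0],"dp":[0,0,0],"hand":5},{"twist":[0,0,0],"dp":[0,0,0],"hand":5},{"twist":[0,0,0],"dp":[0,0,0],"hand":5},{"twist":[0,0,0],"dp":[0,0,0],"hand":5},{"twist":[0,0,0],"dp":[0,0,0],"hand":5}]' 35; python3 plan.py .445,.288,.3,81
```

```text
time_s: 2.95
tool_pos: [0.5416, -0.0234, 0.0768]
orientation: [0.001, 0.078, 0.997, 0.0]
force: [0.4, -0.2, 1.0]
width: 0.822
grasp_force: 0.0
t 3.0 p [ 0.5416 -0.0234  0.0768] head 81.0 F [ 0.4 -0.2  1. ] w 0.822 g 0.0 q [-0.57  0.47  0.67  1.96 -0.39  0.84  1.73]
.5403,-.0228,.075,81 dp [0.14 0.04 0.18] twist [0.1 0.1 0. ]
time_s: 3.75
tool_pos: [0.5421, -0.0238, 0.0773]
orientation: [0.001, 0.079, 0.997, 0.001]
force: [-1.3, 1.2, 7.5]
width: 0.647
grasp_force: 37.2
t 3.8 p [ 0.5421 -0.0238  0.0773] head 81.0 F [-1.3  1.2  7.5] w 0.647 g 37.2 q [-0.57  0.47  0.67  1.96 -0.39  0.84  1.73]
.445,.288,.3,81 dp [ 14.44  29.31 -22.25] twist [ 0.1  0.1 -0. ]
```

```bash
python3 -m jog '[{"twist":[0,0,0],"dp":[0,0,-0.6],"hand":5},{"twist":[0,0,0],"dp":[0,0,-2],"hand":5},{"twist":[0,0,0],"dp":[0,0,-4.5],"hand":5},{"twist":[0,0,0],"dp":[0,0,-7.5],"hand":5},{"twist":[0,0,0],"dp":[0,0,-10.5],"hand":5},{"twist":[0,0,0],"dp":[0,0,-13],"hand":5},{"twist":[0,0,0],"dp":[0.7,1.4,-15],"hand":5},{"twist":[0,0,0],"dp":[2,4,-16],"hand":5},{"twist":[0,0,0],"dp":[3.5,7,-16],"hand":5},{"twist":[0,0,0],"dp":[5,10.2,-16],"hand":5},{"twist":[0,0,0],"dp":[6.5,13.3,-16],"hand":5},{"twist":[0,0,0],"dp":[8,16.4,-16],"hand":5}]'
python3 plan.py
python3 -m jog '[{"twist":[0,0,0],"dp":[1.5,3.1,0],"hand":5},{"twist":[0,0,0],"dp":[3,6.2,0],"hand":5},{"twist":[0,0,0],"dp":[4.5,9,0],"hand":5},{"twist":[0,0,0],"dp":[5.5,11,0],"hand":5},{"twist":[0,0,0],"dp":[6.2,12.5,0],"hand":5},{"twist":[0,0,0],"dp":[6.4,12.9,0],"hand":5},{"twist":[0,0,0],"dp":[6.4,12.9,0],"hand":5},{"twist":[0,0,0],"dp":[6.4,12.9,0],"hand":5}]'
python3 plan.py .445,.288,.0733,81
```

```text
time_s: 4.95
tool_pos: [0.4869, 0.151, 0.2364]
orientation: [0.0, 0.079, 0.997, 0.0]
force: [0.5, -0.1, -3.8]
width: 0.647
grasp_force: 38.3
t 5.0 p [0.4869 0.151  0.2364] head 80.9 F [ 0.5 -0.1 -3.8] w 0.647 g 38.3 q [-1.01  0.18  0.71  1.87 -0.13  1.14  1.16]
time_s: 5.75
tool_pos: [0.4456, 0.2859, 0.236]
orientation: [0.0, 0.08, 0.997, -0.0]
force: [-0.2, 1.1, -3.6]
width: 0.646
grasp_force: 38.4
t 5.8 p [0.4456 0.2859 0.236 ] head 80.8 F [-0.2  1.1 -3.6] w 0.646 g 38.4 q [-1.19  0.21  0.62  1.83 -0.13  1.14  0.89]
.445,.288,.0733,81 dp [ 0.1   0.21 16.27] twist [-0.   0.  -0.2]
```

```bash
python3 -m jog '[{"twist":[0,0,0],"dp":[0.1,0.2,2],"hand":5},{"twist":[0,0,0],"dp":[0.1,0.2,5],"hand":5},{"twist":[0,0,0],"dp":[0.1,0.2,8],"hand":5},{"twist":[0,0,0],"dp":[0.1,0.2,11],"hand":5},{"twist":[0,0,0],"dp":[0.1,0.2,13.5],"hand":5},{"twist":[0,0,0],"dp":[0.1,0.2,15],"hand":5},{"twist":[0,0,0],"dp":[0.1,0.2,15.6],"hand":5},{"twist":[0,0,0],"dp":[0.1,0.2,15.8],"hand":5},{"twist":[0,0,0],"dp":[0.1,0.2,15.9],"hand":5},{"twist":[0,0,0],"dp":[0.1,0.2,16],"hand":5},{"twist":[0,0,0],"dp":[0.1,0.2,16],"hand":5}]'
python3 -m jog '[{"twist":[0,0,0],"dp":[0,0,0.1],"hand":5},{"twist":[0,0,0],"dp":[0,0,0.2],"hand":5},{"twist":[0,0,0],"dp":[0,0,0.2],"hand":5}]'; python3 plan.py .445,.288,.0733,81
```

```text
time_s: 6.85
tool_pos: [0.4447, 0.2903, 0.0766]
orientation: [0.0, 0.079, 0.997, 0.001]
force: [-0.0, -0.6, -3.9]
width: 0.651
grasp_force: 38.4
time_s: 7.15
tool_pos: [0.4441, 0.29, 0.0738]
orientation: [-0.0, 0.079, 0.997, 0.0]
force: [0.8, -0.7, -4.4]
width: 0.655
grasp_force: 38.4
t 7.2 p [0.4441 0.29   0.0738] head 81.0 F [ 0.8 -0.7 -4.4] w 0.655 g 38.4 q [-1.1   0.42  0.54  1.99 -0.3   0.81  1.03]
.445,.288,.0733,81 dp [-0.12 -0.19  0.05] twist [ 0. -0. -0.]
```

```bash
for i in 1 2 3; do python3 -m jog '[{"twist":[0,0,0],"dp":[0,0,0.1],"hand":5},{"twist":[0,0,0],"dp":[0,0,0.1],"hand":5}]' | grep -E "pos|^force"; done
```

```text
tool_pos: [0.4443, 0.2901, 0.0733]
force: [-0.9, -0.7, 1.7]
tool_pos: [0.4444, 0.2901, 0.0733]
force: [-4.0, -1.7, 11.0]
tool_pos: [0.4445, 0.2901, 0.0733]
force: [-7.1, -3.5, 18.4]
```

```bash
python3 -m jog '[{"twist":[0,0,0],"dp":[0,0,-0.2],"hand":5},{"twist":[0,0,0],"dp":[0,0,-0.2],"hand":5},{"twist":[0,0,0],"dp":[0,0,-0.2],"hand":7.2},{"twist":[0,0,0],"dp":[0,0,-0.2],"hand":7.2},{"twist":[0,0,0],"dp":[0,0,-0.2],"hand":7.2},{"twist":[0,0,0],"dp":[0,0,-0.2],"hand":7.2},{"twist":[0,0,0],"dp":[0,0,-2],"hand":7.2},{"twist":[0,0,0],"dp":[0,0,-5],"hand":7.2},{"twist":[0,0,0],"dp":[0,0,-9],"hand":7.2},{"twist":[0,0,0],"dp":[0,0,-13],"hand":7},{"twist":[0,0,0],"dp":[0,0,-15],"hand":7},{"twist":[0,0,0],"dp":[0,0,-15],"hand":7}]'; python3 plan.py .6126,.027,.2,86 .6126,.027,.085,86
```

```text
time_s: 8.95
tool_pos: [0.4462, 0.2912, 0.2242]
orientation: [0.002, 0.079, 0.997, 0.003]
force: [0.2, 0.2, 0.1]
width: 0.819
grasp_force: 0.0
t 8.9 p [0.4462 0.2912 0.2242] head 81.0 F [0.2 0.2 0.1] w 0.819 g 0.0 q [-1.19  0.22  0.63  1.84 -0.15  1.11  0.9 ]
.6126,.027,.2,86 dp [-20.57 -23.49   2.37] twist [ 0.3  0.3 -5. ]
.6126,.027,.085,86 dp [-20.52 -23.56  13.87] twist [ 0.3  0.3 -5. ]
```

```bash
python3 -m jog '[{"twist":[0,0,-5],"dp":[-20.5,-23.5,1.5],"hand":7},{"twist":[0,0,-5],"dp":[-20.5,-23.5,1.5],"hand":7},{"twist":[0,0,-5],"dp":[-20.5,-23.5,1.5],"hand":7},{"twist":[0,0,-5],"dp":[-20.5,-23.5,1.5],"hand":7},{"twist":[0,0,-5],"dp":[-20.5,-23.5,1.5],"hand":7},{"twist":[0,0,-5],"dp":[-20.5,-23.5,1.5],"hand":7},{"twist":[0,0,-5],"dp":[-20.5,-23.5,1.5],"hand":7},{"twist":[0,0,-5],"dp":[-20.5,-23.5,1.5],"hand":7},{"twist":[0,0,-5],"dp":[-20.5,-23.5,1.5],"hand":7},{"twist":[0,0,-5],"dp":[-20.5,-23.5,1.5],"hand":7}]'; python3 plan.py .6126,.027,.085,86
python3 - <<'E'
from wr import *
d,w=shot("w2")
print("carton");blobs(w,.123,.1325,(.55,.68,-.03,.1),60)
E
```

```text
time_s: 9.95
tool_pos: [0.6089, 0.0285, 0.2052]
orientation: [-0.001, 0.033, 0.999, 0.001]
force: [0.6, -0.0, 0.5]
width: 0.819
grasp_force: 0.0
t 9.9 p [0.6089 0.0285 0.2052] head 86.2 F [ 0.6 -0.   0.5] w 0.819 g 0.0 q [-0.64  0.42  0.7   1.68 -0.3   1.14  1.64]
.6126,.027,.085,86 dp [-0.4  -0.14 12.02] twist [ 0.1 -0.1  0.2]
carton
 px [256. 197.] n 3482 z 0.1282 rect [612.8  27.3] [50.2 50.4] 86.2 circ [612.6  27.3] 34.6
```

```bash
python3 -m jog '[{"twist":[0,0,0],"dp":[-0.4,-0.1,3],"hand":7},{"twist":[0,0,0],"dp":[-0.4,-0.1,6],"hand":7},{"twist":[0,0,0],"dp":[-0.4,-0.1,9],"hand":7},{"twist":[0,0,0],"dp":[-0.4,-0.1,11],"hand":7},{"twist":[0,0,0],"dp":[-0.4,-0.1,12],"hand":7},{"twist":[0,0,0],"dp":[-0.4,-0.1,12],"hand":7},{"twist":[0,0,0],"dp":[-0.4,-0.1,12],"hand":7}]'; python3 plan.py .6126,.027,.085,86
python3 -m jog '[{"twist":[0,0,0],"dp":[0,0,0],"hand":4.5},{"twist":[0,0,0],"dp":[0,0,0],"hand":4.5},{"twist":[0,0,0],"dp":[0,0,0],"hand":4.5},{"twist":[0,0,0],"dp":[0,0,0],"hand":4.5},{"twist":[0,0,0],"dp":[0,0,0],"hand":4.5},{"twist":[0,0,0],"dp":[0,0,0],"hand":4.5},{"twist":[0,0,0],"dp":[0,0,0],"hand":4.5},{"twist":[0,0,0],"dp":[0,0,0],"hand":4.5}]' 40; python3 plan.py .594,.332,.2,86
```

```text
time_s: 10.7
tool_pos: [0.6143, 0.0251, 0.0868]
orientation: [0.001, 0.035, 0.999, 0.0]
force: [1.3, -0.3, 0.9]
width: 0.82
grasp_force: 0.0
t 10.7 p [0.6143 0.0251 0.0868] head 86.0 F [ 1.3 -0.3  0.9] w 0.82 g 0.0 q [-0.57  0.56  0.63  1.78 -0.4   0.93  1.73]
.6126,.027,.085,86 dp [0.18 0.18 0.18] twist [0.  0.1 0. ]
time_s: 11.5
tool_pos: [0.6148, 0.0249, 0.0874]
orientation: [0.001, 0.035, 0.999, 0.001]
force: [-0.7, 1.7, 5.9]
width: 0.582
grasp_force: 41.9
t 11.5 p [0.6148 0.0249 0.0874] head 86.0 F [-0.7  1.7  5.9] w 0.582 g 41.9 q [-0.57  0.56  0.63  1.78 -0.4   0.93  1.73]
.594,.332,.2,86 dp [  4.21  30.51 -11.23] twist [ 0.1  0.1 -0. ]
```

```bash
python3 -m jog '[{"twist":[0,0,0],"dp":[0,0,-0.6],"hand":4.5},{"twist":[0,0,0],"dp":[0,0,-2],"hand":4.5},{"twist":[0,0,0],"dp":[0,0,-4.5],"hand":4.5},{"twist":[0,0,0],"dp":[0,0,-7],"hand":4.5},{"twist":[0,0,0],"dp":[0,0,-9.5],"hand":4.5},{"twist":[0,0,0],"dp":[0.1,1,-11.5],"hand":4.5},{"twist":[0,0,0],"dp":[0.4,3,-12.5],"hand":4.5},{"twist":[0,0,0],"dp":[0.8,6,-13],"hand":4.5},{"twist":[0,0,0],"dp":[1.2,9,-13],"hand":4.5},{"twist":[0,0,0],"dp":[1.6,12,-13],"hand":4.5},{"twist":[0,0,0],"dp":[2,15,-13],"hand":4.5},{"twist":[0,0,0],"dp":[2.4,18,-13],"hand":4.5}]'
python3 -m jog '[{"twist":[0,0,0],"dp":[0.4,3,0],"hand":4.5},{"twist":[0,0,0],"dp":[0.8,6,0],"hand":4.5},{"twist":[0,0,0],"dp":[1.2,8.7,0],"hand":4.5},{"twist":[0,0,0],"dp":[1.5,10.7,0],"hand":4.5},{"twist":[0,0,0],"dp":[1.7,12,0],"hand":4.5},{"twist":[0,0,0],"dp":[1.8,12.5,0],"hand":4.5},{"twist":[0,0,0],"dp":[1.8,12.5,0],"hand":4.5},{"twist":[0,0,0],"dp":[1.8,12.5,0],"hand":4.5}]'
python3 plan.py .594,.332,.083,86
```

```text
time_s: 12.7
tool_pos: [0.6019, 0.2064, 0.2163]
orientation: [-0.0, 0.035, 0.999, -0.0]
force: [0.6, -0.0, -2.3]
width: 0.58
grasp_force: 42.1
time_s: 13.5
tool_pos: [0.5938, 0.3295, 0.216]
orientation: [0.0, 0.036, 0.999, -0.001]
force: [-0.2, -0.8, -3.7]
width: 0.583
grasp_force: 42.0
t 13.5 p [0.5938 0.3295 0.216 ] head 85.8 F [-0.2 -0.8 -3.7] w 0.583 g 42.0 q [-0.99  0.53  0.63  1.49 -0.32  1.22  1.18]
.594,.332,.083,86 dp [ 0.    0.27 13.3 ] twist [-0.1  0.  -0.2]
```

```bash
python3 -m jog '[{"twist":[0,0,0],"dp":[0,0.2,2],"hand":4.5},{"twist":[0,0,0],"dp":[0,0.2,5],"hand":4.5},{"twist":[0,0,0],"dp":[0,0.2,8],"hand":4.5},{"twist":[0,0,0],"dp":[0,0.2,10.5],"hand":4.5},{"twist":[0,0,0],"dp":[0,0.2,12],"hand":4.5},{"twist":[0,0,0],"dp":[0,0.2,12.6],"hand":4.5},{"twist":[0,0,0],"dp":[0,0.2,12.9],"hand":4.5},{"twist":[0,0,0],"dp":[0,0.2,13],"hand":4.5},{"twist":[0,0,0],"dp":[0,0.2,13.1],"hand":4.5},{"twist":[0,0,0],"dp":[0,0.2,13.1],"hand":4.5}]'
for i in 1 2 3 4; do python3 -m jog '[{"twist":[0,0,0],"dp":[0,0,0.1],"hand":4.5},{"twist":[0,0,0],"dp":[0,0,0.1],"hand":4.5}]' | grep -E "pos|^force"; done
```

```text
time_s: 14.5
tool_pos: [0.5939, 0.3339, 0.0858]
orientation: [0.001, 0.035, 0.999, 0.001]
force: [-0.4, -0.3, -2.2]
width: 0.582
grasp_force: 42.0
tool_pos: [0.5934, 0.3337, 0.0841]
force: [-0.3, -0.2, -3.1]
tool_pos: [0.5936, 0.3338, 0.0835]
force: [-0.9, 0.4, 1.6]
tool_pos: [0.5937, 0.3338, 0.0834]
force: [-2.9, -0.5, 5.0]
tool_pos: [0.5938, 0.3338, 0.0834]
force: [-4.0, -0.9, 10.6]
```

Down. Next I release, lift, and go above the bottle.

```bash
python3 -m jog '[{"twist":[0,0,0],"dp":[0,0,-0.2],"hand":4.5},{"twist":[0,0,0],"dp":[0,0,-0.2],"hand":4.5},{"twist":[0,0,0],"dp":[0,0,-0.2],"hand":7},{"twist":[0,0,0],"dp":[0,0,-0.2],"hand":7},{"twist":[0,0,0],"dp":[0,0,-0.2],"hand":7},{"twist":[0,0,0],"dp":[0,0,-0.2],"hand":7},{"twist":[0,0,0],"dp":[0,0,-2],"hand":7},{"twist":[0,0,0],"dp":[0,0,-5],"hand":7},{"twist":[0,0,0],"dp":[0,0,-9],"hand":6},{"twist":[0,0,0],"dp":[0,0,-13],"hand":6},{"twist":[0,0,0],"dp":[0,0,-14.5],"hand":6},{"twist":[0,0,0],"dp":[0,0,-14.5],"hand":6}]'; python3 plan.py .594,-.0945,.22,81
```

```text
time_s: 16.5
tool_pos: [0.5952, 0.334, 0.2299]
orientation: [0.003, 0.035, 0.999, 0.002]
force: [-0.1, -0.3, -0.4]
width: 0.702
grasp_force: 0.0
t 16.5 p [0.5952 0.334  0.2299] head 86.0 F [-0.1 -0.3 -0.4] w 0.702 g 0.0 q [-1.    0.53  0.64  1.47 -0.32  1.24  1.17]
.594,-.0945,.22,81 dp [ -2.9  -42.76   0.83] twist [0.2 0.3 4.9]
```

```bash
python3 -m jog '[{"twist":[0.2,0.3,4.9],"dp":[-2.9,-42.8,0.8],"hand":6},{"twist":[0.2,0.3,4.9],"dp":[-2.9,-42.8,0.8],"hand":6},{"twist":[0.2,0.3,4.9],"dp":[-2.9,-42.8,0.8],"hand":6},{"twist":[0.2,0.3,4.9],"dp":[-2.9,-42.8,0.8],"hand":6},{"twist":[0.2,0.3,4.9],"dp":[-2.9,-42.8,0.8],"hand":6},{"twist":[0.2,0.3,4.9],"dp":[-2.9,-42.8,0.8],"hand":6},{"twist":[0.2,0.3,4.9],"dp":[-2.9,-42.8,0.8],"hand":6},{"twist":[0.2,0.3,4.9],"dp":[-2.9,-42.8,0.8],"hand":6},{"twist":[0.2,0.3,4.9],"dp":[-2.9,-42.8,0.8],"hand":6},{"twist":[0.2,0.3,4.9],"dp":[-2.9,-42.8,0.8],"hand":6},{"twist":[0.2,0.3,4.9],"dp":[-2.9,-42.8,0.8],"hand":6},{"twist":[0.2,0.3,4.9],"dp":[-2.9,-42.8,0.8],"hand":6}]'; python3 plan.py .594,-.0945,.107,81
python3 - <<'E'
from wr import *
d,w=shot("w3")
print("cap");blobs(w,.135,.1425,(.5,.7,-.2,0.1),60);print("cup");blobs(w,.050,.06,(.5,.7,-.2,.1),60)
E
```

```text
time_s: 17.7
tool_pos: [0.5918, -0.0933, 0.2166]
orientation: [-0.004, 0.077, 0.997, -0.001]
force: [0.0, 0.6, -0.1]
width: 0.698
grasp_force: 0.0
t 17.7 p [ 0.5918 -0.0933  0.2166] head 81.2 F [ 0.   0.6 -0.1] w 0.698 g 0.0 q [-0.49  0.41  0.76  1.69 -0.3   1.17  1.77]
.594,-.0945,.107,81 dp [-0.31 -0.05 10.96] twist [-0.2 -0.4  0.2]
cap
 px [257. 195.] n 1342 z 0.1381 rect [593.4 -94.4] [35.  34.9] 38.6 circ [593.6 -94.3] 17.8
cup
 px [316. 173.] n 461 z 0.0557 rect [601.5 -30.9] [48.6 48.3] 82.4 circ [601.7 -30.9] 24.8
```

```bash
python3 -m jog '[{"twist":[-0.2,-0.4,0],"dp":[-0.2,0,3],"hand":6},{"twist":[-0.2,-0.4,0],"dp":[-0.2,0,6],"hand":6},{"twist":[-0.2,-0.4,0],"dp":[-0.2,0,8.5],"hand":6},{"twist":[-0.2,-0.4,0],"dp":[-0.2,0,10.3],"hand":6},{"twist":[-0.2,-0.4,0],"dp":[-0.2,0,10.9],"hand":6},{"twist":[-0.2,-0.4,0],"dp":[-0.2,0,10.9],"hand":6},{"twist":[-0.2,-0.4,0],"dp":[-0.2,0,10.9],"hand":6}]'; python3 plan.py .5938,-.0944,.107,81
python3 -m jog '[{"twist":[0,0,0],"dp":[0,0,0],"hand":3},{"twist":[0,0,0],"dp":[0,0,0],"hand":3},{"twist":[0,0,0],"dp":[0,0,0],"hand":3},{"twist":[0,0,0],"dp":[0,0,0],"hand":3},{"twist":[0,0,0],"dp":[0,0,0],"hand":3},{"twist":[0,0,0],"dp":[0,0,0],"hand":3},{"twist":[0,0,0],"dp":[0,0,0],"hand":3},{"twist":[0,0,0],"dp":[0,0,0],"hand":3}]' 40; python3 plan.py .5195,.31,.26,81
```

```text
time_s: 18.45
tool_pos: [0.5943, -0.0955, 0.1097]
orientation: [0.002, 0.077, 0.997, -0.0]
force: [0.2, -0.2, -0.1]
width: 0.7
grasp_force: 0.0
t 18.4 p [ 0.5943 -0.0955  0.1097] head 81.1 F [ 0.2 -0.2 -0.1] w 0.7 g 0.0 q [-0.43  0.52  0.69  1.8  -0.4   0.96  1.85]
.5938,-.0944,.107,81 dp [0.07 0.1  0.27] twist [0.  0.2 0.1]
time_s: 19.25
tool_pos: [0.5945, -0.0959, 0.1101]
orientation: [0.002, 0.078, 0.997, 0.0]
force: [0.8, 0.8, 5.3]
width: 0.408
grasp_force: 39.9
t 19.2 p [ 0.5945 -0.0959  0.1101] head 81.1 F [0.8 0.8 5.3] w 0.408 g 39.9 q [-0.43  0.52  0.69  1.8  -0.4   0.96  1.85]
.5195,.31,.26,81 dp [ 13.65  38.94 -15.02] twist [0.  0.2 0.1]
```

```bash
python3 -m jog '[{"twist":[0,0,0],"dp":[0,0,-0.6],"hand":3},{"twist":[0,0,0],"dp":[0,0,-2],"hand":3},{"twist":[0,0,0],"dp":[0,0,-4.5],"hand":3},{"twist":[0,0,0],"dp":[0,0,-7.5],"hand":3},{"twist":[0,0,0],"dp":[0,0,-10.5],"hand":3},{"twist":[0,0,0],"dp":[0.4,1,-13.5],"hand":3},{"twist":[0,0,0],"dp":[1,3,-15.5],"hand":3},{"twist":[0,0,0],"dp":[2.1,6,-16],"hand":3},{"twist":[0,0,0],"dp":[3.2,9,-16],"hand":3},{"twist":[0,0,0],"dp":[4.3,12,-16],"hand":3},{"twist":[0,0,0],"dp":[5.3,15,-16],"hand":3},{"twist":[0,0,0],"dp":[6.3,18,-16],"hand":3}]'
python3 -m jog '[{"twist":[0,0,0],"dp":[1.1,3.1,0],"hand":3},{"twist":[0,0,0],"dp":[2.2,6.2,0],"hand":3},{"twist":[0,0,0],"dp":[3.3,9.3,0],"hand":3},{"twist":[0,0,0],"dp":[4.4,12.4,0],"hand":3},{"twist":[0,0,0],"dp":[5.4,15.4,0],"hand":3},{"twist":[0,0,0],"dp":[6.3,18,0],"hand":3},{"twist":[0,0,0],"dp":[7,19.8,0],"hand":3},{"twist":[0,0,0],"dp":[7.3,20.8,0],"hand":3},{"twist":[0,0,0],"dp":[7.3,20.9,0],"hand":3},{"twist":[0,0,0],"dp":[7.3,20.9,0],"hand":3},{"twist":[0,0,0],"dp":[7.3,20.9,0],"hand":3}]'
python3 plan.py .5195,.31,.1061,81
```

```text
time_s: 20.45
tool_pos: [0.558, 0.0924, 0.2689]
orientation: [0.001, 0.078, 0.997, -0.0]
force: [0.0, 0.2, -3.9]
width: 0.409
grasp_force: 40.6
time_s: 21.55
tool_pos: [0.5201, 0.3072, 0.2687]
orientation: [0.001, 0.079, 0.997, -0.001]
force: [0.0, 0.1, -4.4]
width: 0.404
grasp_force: 40.6
t 21.6 p [0.5201 0.3072 0.2687] head 80.9 F [ 0.   0.1 -4.4] w 0.404 g 40.6 q [-1.1   0.34  0.65  1.62 -0.22  1.25  1.  ]
.5195,.31,.1061,81 dp [ 0.14  0.29 16.26] twist [-0.1  0.1 -0.1]
```

```bash
python3 -m jog '[{"twist":[0,0,0],"dp":[0,0.2,2],"hand":3},{"twist":[0,0,0],"dp":[0,0.2,5],"hand":3},{"twist":[0,0,0],"dp":[0,0.2,8],"hand":3},{"twist":[0,0,0],"dp":[0,0.2,11],"hand":3},{"twist":[0,0,0],"dp":[0,0.2,13.5],"hand":3},{"twist":[0,0,0],"dp":[0,0.2,15],"hand":3},{"twist":[0,0,0],"dp":[0,0.2,15.6],"hand":3},{"twist":[0,0,0],"dp":[0,0.2,15.9],"hand":3},{"twist":[0,0,0],"dp":[0,0.2,16],"hand":3},{"twist":[0,0,0],"dp":[0,0.2,16],"hand":3}]'
for i in 1 2 3 4 5; do python3 -m jog '[{"twist":[0,0,0],"dp":[0,0,0.1],"hand":3},{"twist":[0,0,0],"dp":[0,0,0.1],"hand":3}]' | grep -E "pos|^force"; done
```

```text
time_s: 22.55
tool_pos: [0.5207, 0.3117, 0.1096]
orientation: [0.002, 0.078, 0.997, 0.001]
force: [0.7, 0.3, -2.7]
width: 0.407
grasp_force: 40.5
tool_pos: [0.5202, 0.3116, 0.108]
force: [-0.1, 0.4, -3.4]
tool_pos: [0.5199, 0.3114, 0.1065]
force: [-0.4, -0.5, -3.3]
tool_pos: [0.5202, 0.3116, 0.1061]
force: [-1.6, -0.3, 1.8]
tool_pos: [0.5205, 0.3116, 0.1061]
force: [-2.6, -0.8, 7.8]
tool_pos: [0.5208, 0.3116, 0.1061]
force: [-4.4, -1.3, 11.4]
```

```bash
python3 -m jog '[{"twist":[0,0,0],"dp":[0,0,-0.2],"hand":3},{"twist":[0,0,0],"dp":[0,0,-0.2],"hand":3},{"twist":[0,0,0],"dp":[0,0,-0.2],"hand":6},{"twist":[0,0,0],"dp":[0,0,-0.2],"hand":6},{"twist":[0,0,0],"dp":[0,0,-0.2],"hand":6},{"twist":[0,0,0],"dp":[0,0,-0.2],"hand":6},{"twist":[0,0,0],"dp":[0,0,-2],"hand":6},{"twist":[0,0,0],"dp":[0,0,-5],"hand":6},{"twist":[0,0,0],"dp":[0,0,-9],"hand":6},{"twist":[0,0,0],"dp":[0,0,-12],"hand":7},{"twist":[0,0,0],"dp":[0,0,-12],"hand":7}]'; python3 plan.py .602,-.031,.17,81
python3 - <<'E'
from h import *
from rig import imaging
d=imaging.get_image("scene");w=cloud(d);cv2.imwrite("pics/s1.png",d["image"][...,::-1])
for lo,hi in((.13,.14),(.121,.1275),(.113,.119)):blobs(w,lo,hi,(.38,.68,.2,.45),50)
E
```

```text
time_s: 24.65
tool_pos: [0.5227, 0.3125, 0.2284]
orientation: [0.004, 0.078, 0.997, 0.003]
force: [1.4, 0.5, 0.4]
width: 0.822
grasp_force: 0.0
t 24.6 p [0.5227 0.3125 0.2284] head 81.0 F [1.4 0.5 0.4] w 0.822 g 0.0 q [-1.1   0.38  0.64  1.66 -0.24  1.17  1.02]
.602,-.031,.17,81 dp [-13.13 -32.74   5.74] twist [0.4 0.5 0. ]
 px [398. 128.] n 165 z 0.1342 rect [519.9 310.1] [33.9 34.5] 63.7 circ [520.3 311.2] 18.4
 px [421. 152.] n 445 z 0.1245 rect [590.9 333.3] [51.5 54.3] 84.8 circ [592.2 332.8] 34.6
 px [374. 113.] n 310 z 0.1163 rect [441.9 288. ] [53.7 57.5] 69.6 circ [442.5 287. ] 30.1
```

View pics/s1.png

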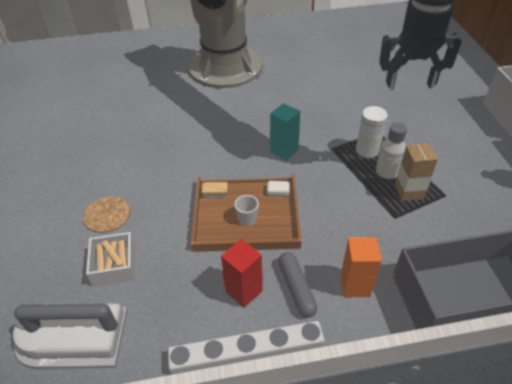

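The three containers stand upright on the mat at (372,135), (392,155) and (416,175); the cup alone remains at (247,210) with soap and brush undisturbed. On to the cup.

```bash
python3 -m jog '[{"twist":[0.4,0.5,0],"dp":[-4,-10,0],"hand":7},{"twist":[0.4,0.5,0],"dp":[-13.1,-32.7,0],"hand":7},{"twist":[0.4,0.5,0],"dp":[-13.1,-32.7,0],"hand":7},{"twist":[0.4,0.5,0],"dp":[-13.1,-32.7,5],"hand":7},{"twist":[0.4,0.5,0],"dp":[-13.1,-32.7,5],"hand":7},{"twist":[0.4,0.5,0],"dp":[-13.1,-32.7,5],"hand":7},{"twist":[0.4,0.5,0],"dp":[-13.1,-32.7,5],"hand":7},{"twist":[0.4,0.5,0],"dp":[-13.1,-32.7,5],"hand":7},{"twist":[0.4,0.5,0],"dp":[-13.1,-32.7,5],"hand":7},{"twist":[0.4,0.5,0],"dp":[-13.1,-32.7,5],"hand":7},{"twist":[0.4,0.5,0],"dp":[-13.1,-32.7,5],"hand":7},{"twist":[0.4,0.5,0],"dp":[-13.1,-32.7,5],"hand":7}]'
python3 plan.py .602,-.031,.022,81
python3 - <<'E'
from wr import *
d,w=shot("w4")
print("cup");blobs(w,.050,.06,(.5,.7,-.2,.1),60)
E
```

```text
time_s: 25.9
tool_pos: [0.5985, -0.0296, 0.1738]
orientation: [-0.004, 0.076, 0.997, -0.003]
force: [0.2, 0.7, 0.6]
width: 0.82
grasp_force: 0.0
t 25.9 p [ 0.5985 -0.0296  0.1738] head 81.3 F [0.2 0.7 0.6] w 0.82 g 0.0 q [-0.55  0.44  0.71  1.74 -0.31  1.09  1.67]
.602,-.031,.022,81 dp [-4.700e-01  1.000e-02  1.518e+01] twist [-0.4 -0.4  0.3]
cup
 px [257. 187.] n 589 z 0.0557 rect [601.9 -31. ] [47.9 49.1] 82.4 circ [601.9 -30.8] 24.8
```

```bash
python3 -m jog '[{"twist":[-0.4,-0.4,0],"dp":[-0.3,0,3],"hand":7},{"twist":[-0.4,-0.4,0],"dp":[-0.3,0,7],"hand":7},{"twist":[-0.4,-0.4,0],"dp":[-0.3,0,10],"hand":7},{"twist":[-0.4,-0.4,0],"dp":[-0.3,0,12.5],"hand":7},{"twist":[-0.4,-0.4,0],"dp":[-0.3,0,14],"hand":7},{"twist":[-0.4,-0.4,0],"dp":[-0.3,0,14.8],"hand":7},{"twist":[-0.4,-0.4,0],"dp":[-0.3,0,14.8],"hand":7},{"twist":[-0.4,-0.4,0],"dp":[-0.3,0,14.8],"hand":7}]'; python3 plan.py .602,-.031,.022,81
```

```text
time_s: 26.75
tool_pos: [0.6012, -0.0333, 0.0269]
orientation: [0.001, 0.078, 0.997, 0.0]
force: [-1.3, -0.3, -0.4]
width: 0.817
grasp_force: 0.0
t 26.8 p [ 0.6012 -0.0333  0.0269] head 81.1 F [-1.3 -0.3 -0.4] w 0.817 g 0.0 q [-0.45  0.62  0.59  1.85 -0.46  0.81  1.79]
.602,-.031,.022,81 dp [-0.04  0.24  0.49] twist [0.  0.1 0.1]
```

```bash
python3 -m jog '[{"twist":[0,0,0],"dp":[0,0.2,0.3],"hand":7},{"twist":[0,0,0],"dp":[0,0.2,0.3],"hand":7},{"twist":[0,0,0],"dp":[0,0.2,0.3],"hand":4.3},{"twist":[0,0,0],"dp":[0,0.2,0.3],"hand":4.3},{"twist":[0,0,0],"dp":[0,0.2,0.3],"hand":4.3},{"twist":[0,0,0],"dp":[0,0.2,0.3],"hand":4.3},{"twist":[0,0,0],"dp":[0,0.2,0.3],"hand":4.3},{"twist":[0,0,0],"dp":[0,0.2,0.3],"hand":4.3},{"twist":[0,0,0],"dp":[0,0.2,0.3],"hand":4.3},{"twist":[0,0,0],"dp":[0,0.2,0.3],"hand":4.3}]' 20; python3 plan.py
python3 -m jog '[{"twist":[0,0,0],"dp":[0,0,-0.6],"hand":4.3},{"twist":[0,0,0],"dp":[0,0,-2],"hand":4.3},{"twist":[0,0,0],"dp":[0,0,-4.5],"hand":4.3},{"twist":[0,0,0],"dp":[0,0,-7],"hand":4.3},{"twist":[0,0,0],"dp":[0,0,-9.5],"hand":4.3},{"twist":[0,0,0],"dp":[0,0,-12],"hand":4.3},{"twist":[0,0,0],"dp":[0,0,-13],"hand":4.3},{"twist":[0,0,0],"dp":[0,0,-13],"hand":4.3}]'; python3 plan.py .5275,-.3265,.16,81
```

```text
time_s: 27.75
tool_pos: [0.6009, -0.0314, 0.0233]
orientation: [0.0, 0.078, 0.997, 0.0]
force: [-0.4, 0.2, 4.9]
width: 0.563
grasp_force: 20.5
t 27.8 p [ 0.6009 -0.0314  0.0233] head 81.1 F [-0.4  0.2  4.9] w 0.563 g 20.5 q [-0.46  0.63  0.59  1.85 -0.47  0.81  1.79]
time_s: 28.55
tool_pos: [0.6015, -0.0315, 0.1545]
orientation: [0.002, 0.078, 0.997, 0.0]
force: [0.3, 0.6, -1.3]
width: 0.56
grasp_force: 20.8
t 28.6 p [ 0.6015 -0.0315  0.1545] head 81.1 F [ 0.3  0.6 -1.3] w 0.56 g 20.8 q [-0.54  0.46  0.7   1.76 -0.34  1.04  1.69]
.5275,-.3265,.16,81 dp [  2.72 -30.29  -0.58] twist [0.  0.2 0.1]
```

```bash
python3 -m jog '[{"twist":[0,0,0],"dp":[0.1,-1,0],"hand":4.3},{"twist":[0,0,0],"dp":[0.3,-4,0],"hand":4.3},{"twist":[0,0,0],"dp":[0.7,-8,0],"hand":4.3},{"twist":[0,0,0],"dp":[1.1,-12,0],"hand":4.3},{"twist":[0,0,0],"dp":[1.5,-16,0],"hand":4.3},{"twist":[0,0,0],"dp":[1.9,-20,0],"hand":4.3},{"twist":[0,0,0],"dp":[2.3,-24,0],"hand":4.3},{"twist":[0,0,0],"dp":[2.6,-27,0],"hand":4.3},{"twist":[0,0,0],"dp":[2.8,-29.4,0],"hand":4.3},{"twist":[0,0,0],"dp":[2.8,-30.3,0],"hand":4.3},{"twist":[0,0,0],"dp":[2.8,-30.3,0],"hand":4.3},{"twist":[0,0,0],"dp":[2.8,-30.3,0],"hand":4.3}]'; python3 plan.py .5265,-.3265,.0213,81
```

```text
time_s: 29.75
tool_pos: [0.526, -0.3247, 0.1519]
orientation: [-0.001, 0.077, 0.997, 0.001]
force: [-0.2, -0.2, -0.8]
width: 0.561
grasp_force: 20.9
t 29.8 p [ 0.526  -0.3247  0.1519] head 81.1 F [-0.2 -0.2 -0.8] w 0.561 g 20.9 q [-0.04  0.51  0.72  1.72 -0.38  1.06  2.22]
.5265,-.3265,.0213,81 dp [-0.09 -0.19 13.06] twist [ 0.1 -0.1  0.1]
```

```bash
python3 -m jog '[{"twist":[0,0,0],"dp":[-0.1,-0.1,2],"hand":4.3},{"twist":[0,0,0],"dp":[-0.1,-0.1,5],"hand":4.3},{"twist":[0,0,0],"dp":[-0.1,-0.1,8],"hand":4.3},{"twist":[0,0,0],"dp":[-0.1,-0.1,10],"hand":4.3},{"twist":[0,0,0],"dp":[-0.1,-0.1,11.6],"hand":4.3},{"twist":[0,0,0],"dp":[-0.1,-0.1,12.4],"hand":4.3},{"twist":[0,0,0],"dp":[-0.1,-0.1,12.7],"hand":4.3},{"twist":[0,0,0],"dp":[-0.1,-0.1,12.7],"hand":4.3},{"twist":[0,0,0],"dp":[-0.1,-0.1,12.7],"hand":4.3}]'
python3 plan.py .5265,-.3265,.0213,81
for i in 1 2 3; do python3 -m jog '[{"twist":[0,0,0],"dp":[0,0,0.1],"hand":4.3},{"twist":[0,0,0],"dp":[0,0,0.1],"hand":4.3}]' | grep -E "pos|^force"; done
```

```text
time_s: 30.65
tool_pos: [0.5273, -0.3279, 0.0268]
orientation: [0.001, 0.078, 0.997, -0.0]
force: [1.0, -0.6, -0.2]
width: 0.56
grasp_force: 20.9
t 30.6 p [ 0.5273 -0.3279  0.0268] head 81.1 F [ 1.  -0.6 -0.2] w 0.56 g 20.9 q [ 0.04  0.66  0.62  1.8  -0.5   0.84  2.31]
.5265,-.3265,.0213,81 dp [0.11 0.13 0.55] twist [-0.   0.1  0.1]
tool_pos: [0.5269, -0.3277, 0.0254]
force: [-0.1, 0.5, -0.9]
tool_pos: [0.5266, -0.3274, 0.0239]
force: [0.2, -0.1, -1.1]
tool_pos: [0.5265, -0.3273, 0.0227]
force: [0.4, 0.0, -0.4]
```

```bash
for i in 1 2 3; do python3 -m jog '[{"twist":[0,0,0],"dp":[0,0,0.1],"hand":4.3},{"twist":[0,0,0],"dp":[0,0,0.1],"hand":4.3}]' | grep -E "pos|^force"; done
```

```text
tool_pos: [0.5265, -0.3274, 0.0216]
force: [0.6, -0.2, -0.3]
tool_pos: [0.5269, -0.3276, 0.0214]
force: [-0.6, 1.7, 4.5]
tool_pos: [0.527, -0.3277, 0.0213]
force: [-2.9, 1.1, 10.4]
```

Contact at the predicted height. Next I release, raise and check.

```bash
python3 -m jog '[{"twist":[0,0,0],"dp":[0,0,-0.2],"hand":4.3},{"twist":[0,0,0],"dp":[0,0,-0.2],"hand":4.3},{"twist":[0,0,0],"dp":[0,0,-0.2],"hand":6.5},{"twist":[0,0,0],"dp":[0,0,-0.2],"hand":6.5},{"twist":[0,0,0],"dp":[0,0,-0.2],"hand":6.5},{"twist":[0,0,0],"dp":[0,0,-0.2],"hand":6.5},{"twist":[0,0,0],"dp":[0,0,-2],"hand":6.5},{"twist":[0,0,0],"dp":[0,0,-5],"hand":6.5},{"twist":[0,0,0],"dp":[0,0,-10],"hand":6.5},{"twist":[0,0,0],"dp":[0,0,-15],"hand":6.5},{"twist":[0,0,0],"dp":[0,0,-20],"hand":6},{"twist":[0,0,0],"dp":[0,0,-20],"hand":6}]'; python3 plan.py .52,.3105,.24,81
python3 - <<'E'
from wr import *
d,w=shot("w5");blobs(w,.045,.058,(.45,.6,-.4,-.25),60)
hsv=cv2.cvtColor(d["image"],cv2.COLOR_RGB2HSV);m=((hsv[...,1]>70)&(hsv[...,0]<28)&(w[...,0]>.46)&(w[...,0]<.59)&(w[...,2]<.015)&(abs(w[...,1]+.327)<.065)).astype(np.uint8)
p=ray(d,np.argwhere(m>0)[:,::-1],.006)[:,:2]*1000;print(cv2.minEnclosingCircle(p.astype(np.float32)))
E
```

```text
time_s: 33.05
tool_pos: [0.5298, -0.3313, 0.2292]
orientation: [0.007, 0.078, 0.997, -0.003]
force: [0.5, -0.3, -0.2]
width: 0.7
grasp_force: 0.0
t 33.0 p [ 0.5298 -0.3313  0.2292] head 81.0 F [ 0.5 -0.3 -0.2] w 0.7 g 0.0 q [-0.07  0.44  0.77  1.63 -0.33  1.19  2.18]
.52,.3105,.24,81 dp [10.98 63.23 -1.58] twist [-0.3  0.9  0. ]
 px [262. 166.] n 450 z 0.0536 rect [ 527.6 -326.9] [48.7 48.5] 15.7 circ [ 527.6 -327.2] 24.7
((525.4938354492188, -328.8821716308594), 49.529571533203125)
```

View pics/w5.png

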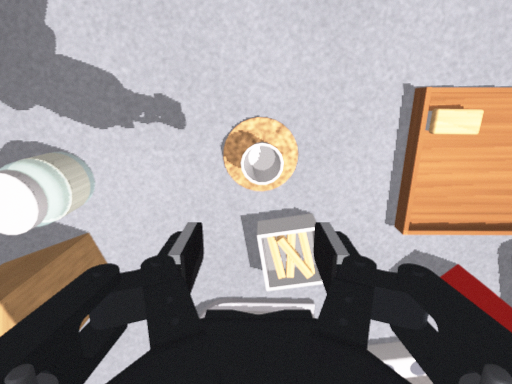

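The cup stands upright at (262,165) in the middle of the coaster (130–190 rows). Now the containers go back, bottle first.

```bash
python3 -m jog '[{"twist":[-0.3,0.9,0],"dp":[2,5,-1.6],"hand":6},{"twist":[-0.3,0.9,0],"dp":[11,63.2,-1.6],"hand":6},{"twist":[-0.3,0.9,0],"dp":[11,63.2,-1.6],"hand":6},{"twist":[-0.3,0.9,0],"dp":[11,63.2,-1.6],"hand":6},{"twist":[-0.3,0.9,0],"dp":[11,63.2,-1.6],"hand":6},{"twist":[-0.3,0.9,0],"dp":[11,63.2,-1.6],"hand":6},{"twist":[-0.3,0.9,0],"dp":[11,63.2,-1.6],"hand":6},{"twist":[-0.3,0.9,0],"dp":[11,63.2,-1.6],"hand":6},{"twist":[-0.3,0.9,0],"dp":[11,63.2,-1.6],"hand":6},{"twist":[-0.3,0.9,0],"dp":[11,63.2,-1.6],"hand":6},{"twist":[-0.3,0.9,0],"dp":[11,63.2,-1.6],"hand":6},{"twist":[-0.3,0.9,0],"dp":[11,63.2,-1.6],"hand":6}]'; python3 plan.py .52,.3105,.24,81
```

```text
time_s: 34.3
tool_pos: [0.5151, 0.2708, 0.2351]
orientation: [-0.008, 0.078, 0.997, 0.003]
force: [0.7, 0.3, 0.9]
width: 0.702
grasp_force: 0.0
t 34.3 p [0.5151 0.2708 0.2351] head 81.0 F [0.7 0.3 0.9] w 0.702 g 0.0 q [-1.    0.32  0.56  1.7  -0.2   1.18  1.04]
.52,.3105,.24,81 dp [ 0.14  4.   -0.47] twist [ 0.2 -1.   0. ]
```

```bash
python3 -m jog '[{"twist":[0.2,-0.9,0],"dp":[0.1,4,-0.3],"hand":6},{"twist":[0.2,-0.9,0],"dp":[0.1,4,-0.3],"hand":6},{"twist":[0.2,-0.9,0],"dp":[0.1,4,-0.3],"hand":6},{"twist":[0.2,-0.9,0],"dp":[0.1,4,-0.3],"hand":6},{"twist":[0.2,-0.9,0],"dp":[0.1,4,-0.3],"hand":6}]'; python3 plan.py
python3 - <<'E'
from wr import *
d,w=shot("w6")
for lo,hi in((.131,.139),(.12,.1275),(.111,.119)):blobs(w,lo,hi,(.38,.68,.2,.45),150)
E
python3 plan.py .5202,.3113,.1061,81
```

```text
time_s: 34.8
tool_pos: [0.5217, 0.3067, 0.2388]
orientation: [-0.0, 0.079, 0.997, 0.0]
force: [0.1, -0.3, 0.1]
width: 0.701
grasp_force: 0.0
t 34.8 p [0.5217 0.3067 0.2388] head 80.9 F [ 0.1 -0.3  0.1] w 0.701 g 0.0 q [-1.03  0.35  0.55  1.65 -0.2   1.19  0.98]
 px [264. 181.] n 1119 z 0.134 rect [519.4 313.3] [34.6 34.8] 42.6 circ [519.6 313.2] 17.9
 px [293. 241.] n 1922 z 0.1242 rect [591.5 335.7] [49.3 50.6] 85.6 circ [591.3 336.1] 34.3
 px [227.  99.] n 2984 z 0.1161 rect [442.6 291.6] [54.2 55.2] 77.7 circ [442.3 291.3] 27.9
t 34.9 p [0.5217 0.307  0.2389] head 80.9 F [0.9 0.8 1.2] w 0.702 g 0.0 q [-1.03  0.35  0.55  1.65 -0.2   1.19  0.98]
.5202,.3113,.1061,81 dp [ 0.21  0.38 13.28] twist [ 0.1 -0.  -0.1]
```

```bash
python3 -m jog '[{"twist":[0,0,0],"dp":[0.2,0.3,3],"hand":6},{"twist":[0,0,0],"dp":[0.2,0.3,6],"hand":6},{"twist":[0,0,0],"dp":[0.2,0.3,9],"hand":6},{"twist":[0,0,0],"dp":[0.2,0.3,11.5],"hand":6},{"twist":[0,0,0],"dp":[0.2,0.3,13],"hand":6},{"twist":[0,0,0],"dp":[0.2,0.3,13],"hand":6},{"twist":[0,0,0],"dp":[0.2,0.3,13],"hand":6}]'; python3 plan.py .5202,.3113,.1061,81
python3 -m jog '[{"twist":[0,0,0],"dp":[0,0,0],"hand":3},{"twist":[0,0,0],"dp":[0,0,0],"hand":3},{"twist":[0,0,0],"dp":[0,0,0],"hand":3},{"twist":[0,0,0],"dp":[0,0,0],"hand":3},{"twist":[0,0,0],"dp":[0,0,0],"hand":3},{"twist":[0,0,0],"dp":[0,0,0],"hand":3},{"twist":[0,0,0],"dp":[0,0,0],"hand":3},{"twist":[0,0,0],"dp":[0,0,0],"hand":3}]' 40; python3 plan.py .594,-.0945,.27,81
```

```text
time_s: 35.55
tool_pos: [0.5207, 0.3123, 0.1097]
orientation: [0.001, 0.078, 0.997, 0.001]
force: [-0.4, 0.0, 0.6]
width: 0.703
grasp_force: 0.0
t 35.5 p [0.5207 0.3123 0.1097] head 81.0 F [-0.4  0.   0.6] w 0.703 g 0.0 q [-0.99  0.48  0.5   1.78 -0.28  0.95  1.04]
.5202,.3113,.1061,81 dp [ 0.03 -0.11  0.36] twist [0.1 0.1 0. ]
time_s: 36.35
tool_pos: [0.521, 0.3128, 0.1106]
orientation: [0.001, 0.078, 0.997, 0.002]
force: [0.3, -1.6, 6.9]
width: 0.407
grasp_force: 40.2
t 36.4 p [0.521  0.3128 0.1106] head 81.1 F [ 0.3 -1.6  6.9] w 0.407 g 40.2 q [-0.99  0.48  0.5   1.78 -0.28  0.95  1.04]
.594,-.0945,.27,81 dp [-13.58 -39.04 -16.05] twist [0.2 0.1 0.1]
```

```bash
python3 -m jog '[{"twist":[0,0,0],"dp":[0,0,-0.6],"hand":3},{"twist":[0,0,0],"dp":[0,0,-2],"hand":3},{"twist":[0,0,0],"dp":[0,0,-4.5],"hand":3},{"twist":[0,0,0],"dp":[0,0,-7.5],"hand":3},{"twist":[0,0,0],"dp":[0,0,-10.5],"hand":3},{"twist":[0,0,0],"dp":[0,0,-13.5],"hand":3},{"twist":[0,0,0],"dp":[-0.3,-1,-15.5],"hand":3},{"twist":[0,0,0],"dp":[-1,-3,-16],"hand":3},{"twist":[0,0,0],"dp":[-2,-6,-16],"hand":3},{"twist":[0,0,0],"dp":[-3.1,-9,-16],"hand":3},{"twist":[0,0,0],"dp":[-4.2,-12,-16],"hand":3},{"twist":[0,0,0],"dp":[-5.3,-15,-16],"hand":3}]'
python3 -m jog '[{"twist":[0,0,0],"dp":[-1,-3.1,0],"hand":3},{"twist":[0,0,0],"dp":[-2.1,-6.2,0],"hand":3},{"twist":[0,0,0],"dp":[-3.2,-9.3,0],"hand":3},{"twist":[0,0,0],"dp":[-4.3,-12.4,0],"hand":3},{"twist":[0,0,0],"dp":[-5.4,-15.5,0],"hand":3},{"twist":[0,0,0],"dp":[-6.5,-18.5,0],"hand":3},{"twist":[0,0,0],"dp":[-7.4,-21,0],"hand":3},{"twist":[0,0,0],"dp":[-8,-23,0],"hand":3},{"twist":[0,0,0],"dp":[-8.3,-24,0],"hand":3},{"twist":[0,0,0],"dp":[-8.3,-24,0],"hand":3},{"twist":[0,0,0],"dp":[-8.3,-24,0],"hand":3},{"twist":[0,0,0],"dp":[-8.3,-24,0],"hand":3}]'
python3 plan.py .5947,-.0946,.1146,81
```

```text
time_s: 37.55
tool_pos: [0.5481, 0.1524, 0.2676]
orientation: [-0.001, 0.079, 0.997, 0.0]
force: [0.6, 0.4, -3.6]
width: 0.408
grasp_force: 40.6
time_s: 38.75
tool_pos: [0.5935, -0.0922, 0.2679]
orientation: [-0.0, 0.077, 0.997, 0.001]
force: [-0.1, 0.4, -2.9]
width: 0.405
grasp_force: 40.6
t 38.8 p [ 0.5935 -0.0922  0.2679] head 81.2 F [-0.1  0.4 -2.9] w 0.405 g 40.6 q [-0.46  0.35  0.72  1.62 -0.24  1.26  1.72]
.5947,-.0946,.1146,81 dp [-0.16 -0.26 15.32] twist [ 0.2 -0.   0.2]
```

```bash
python3 -m jog '[{"twist":[0,0,0.1],"dp":[0,0,2],"hand":3},{"twist":[0,0,0.1],"dp":[0,0,5],"hand":3},{"twist":[0,0,0.1],"dp":[0,0,8],"hand":3},{"twist":[0,0,0.1],"dp":[0,0,11],"hand":3},{"twist":[0,0,0.1],"dp":[0,0,13],"hand":3},{"twist":[0,0,0.1],"dp":[0,0,14.1],"hand":3},{"twist":[0,0,0.1],"dp":[0,0,14.5],"hand":3},{"twist":[0,0,0.1],"dp":[0,0,14.5],"hand":3},{"twist":[0,0,0.1],"dp":[0,0,14.5],"hand":3},{"twist":[0,0,0.1],"dp":[0,0,14.5],"hand":3}]'
python3 plan.py .5947,-.0946,.1146,81
```

```text
time_s: 39.75
tool_pos: [0.5946, -0.0941, 0.1245]
orientation: [0.001, 0.079, 0.997, 0.001]
force: [0.5, -0.1, -3.1]
width: 0.408
grasp_force: 40.6
t 39.8 p [ 0.5946 -0.0941  0.1245] head 81.0 F [ 0.5 -0.1 -3.1] w 0.408 g 40.6 q [-0.4   0.49  0.65  1.78 -0.35  0.98  1.8 ]
.5947,-.0946,.1146,81 dp [-0.02 -0.04  0.99] twist [ 0.1  0.1 -0. ]
```

```bash
python3 -m jog '[{"twist":[0,0,0],"dp":[0,0,0.2],"hand":3},{"twist":[0,0,0],"dp":[0,0,0.4],"hand":3},{"twist":[0,0,0],"dp":[0,0,0.6],"hand":3},{"twist":[0,0,0],"dp":[0,0,0.7],"hand":3},{"twist":[0,0,0],"dp":[0,0,0.7],"hand":3}]' | grep -E "pos|^force"
for i in 1 2 3 4 5; do python3 -m jog '[{"twist":[0,0,0],"dp":[0,0,0.1],"hand":3},{"twist":[0,0,0],"dp":[0,0,0.1],"hand":3}]' | grep -E "pos|^force"; done
```

```text
tool_pos: [0.5934, -0.0939, 0.1159]
force: [-0.4, 0.4, -4.5]
tool_pos: [0.5936, -0.094, 0.1151]
force: [-0.5, 0.1, -4.0]
tool_pos: [0.594, -0.0941, 0.1147]
force: [-0.7, 0.3, -0.8]
tool_pos: [0.5944, -0.0943, 0.1147]
force: [-1.7, -0.2, 4.9]
tool_pos: [0.5948, -0.0944, 0.1147]
force: [-3.7, 0.3, 10.2]
tool_pos: [0.5952, -0.0946, 0.1147]
force: [-4.7, 1.3, 15.2]
```

```bash
python3 -m jog '[{"twist":[0,0,0],"dp":[0,0,-0.3],"hand":3},{"twist":[0,0,0],"dp":[0,0,-0.3],"hand":3},{"twist":[0,0,0],"dp":[0,0,-0.3],"hand":6},{"twist":[0,0,0],"dp":[0,0,-0.3],"hand":6},{"twist":[0,0,0],"dp":[0,0,-0.3],"hand":6},{"twist":[0,0,0],"dp":[0,0,-0.3],"hand":6},{"twist":[0,0,0],"dp":[0,0,-2],"hand":6},{"twist":[0,0,0],"dp":[0,0,-5],"hand":6},{"twist":[0,0,0],"dp":[0,0,-9],"hand":7},{"twist":[0,0,0],"dp":[0,0,-12],"hand":7},{"twist":[0,0,0],"dp":[0,0,-12],"hand":7},{"twist":[0,0,0],"dp":[0,0,-12],"hand":7}]'; python3 plan.py .5938,.3338,.22,86
python3 - <<'E'
from wr import *
d,w=shot("w7")
blobs(w,.135,.1425,(.5,.7,-.2,0.1),60)
E
```

```text
time_s: 42.45
tool_pos: [0.5938, -0.0942, 0.2316]
orientation: [0.001, 0.079, 0.997, 0.001]
force: [0.0, -0.2, -0.3]
width: 0.823
grasp_force: 0.0
t 42.5 p [ 0.5938 -0.0942  0.2316] head 81.0 F [ 0.  -0.2 -0.3] w 0.823 g 0.0 q [-0.45  0.38  0.71  1.67 -0.27  1.18  1.74]
.5938,.3338,.22,86 dp [ 6.72 42.26  1.24] twist [ 0.1  0.1 -5. ]
 px [258. 186.] n 1211 z 0.1381 rect [592.6 -93.9] [34.8 35. ] 81.4 circ [592.8 -93.6] 17.9
```

Bottle is back within about 1 mm. Carton next.

```bash
python3 -m jog '[{"twist":[0,0,-5],"dp":[6.7,42.3,1],"hand":7},{"twist":[0,0,-5],"dp":[6.7,42.3,1],"hand":7},{"twist":[0,0,-5],"dp":[6.7,42.3,1],"hand":7},{"twist":[0,0,-5],"dp":[6.7,42.3,1],"hand":7},{"twist":[0,0,-5],"dp":[6.7,42.3,1],"hand":7},{"twist":[0,0,-5],"dp":[6.7,42.3,1],"hand":7},{"twist":[0,0,-5],"dp":[6.7,42.3,1],"hand":7},{"twist":[0,0,-5],"dp":[6.7,42.3,1],"hand":7},{"twist":[0,0,-5],"dp":[6.7,42.3,1],"hand":7},{"twist":[0,0,-5],"dp":[6.7,42.3,1],"hand":7},{"twist":[0,0,-5],"dp":[6.7,42.3,1],"hand":7},{"twist":[0,0,-5],"dp":[6.7,42.3,1],"hand":7}]'; python3 plan.py
python3 -m jog '[{"twist":[0,0,0],"dp":[0,0,0],"hand":7},{"twist":[0,0,0],"dp":[0,0,0],"hand":7}]' >/dev/null
python3 - <<'E'
from wr import *
d,w=shot("w8")
blobs(w,.119,.1275,(.5,.68,.2,.45),150)
E
python3 plan.py .5935,.3338,.083,86
```

```text
time_s: 43.7
tool_pos: [0.594, 0.3317, 0.2209]
orientation: [-0.0, 0.037, 0.999, -0.0]
force: [0.6, -0.3, 0.2]
width: 0.816
grasp_force: 0.0
t 43.7 p [0.594  0.3317 0.2209] head 85.8 F [ 0.6 -0.3  0.2] w 0.816 g 0.0 q [-0.95  0.52  0.56  1.48 -0.28  1.23  1.15]
 px [261. 182.] n 2992 z 0.1242 rect [591.4 336.1] [50.2 49.6] 86.1 circ [591.7 336.2] 34.6
t 44.0 p [0.5942 0.3329 0.2221] head 85.9 F [0.1 0.4 0. ] w 0.817 g 0.0 q [-0.95  0.52  0.56  1.48 -0.28  1.23  1.15]
.5935,.3338,.083,86 dp [ 0.09  0.06 13.91] twist [ 0.1  0.  -0.1]
```

```bash
python3 -m jog '[{"twist":[0,0,-0.1],"dp":[0.1,0,3],"hand":7},{"twist":[0,0,-0.1],"dp":[0.1,0,6],"hand":7},{"twist":[0,0,-0.1],"dp":[0.1,0,9],"hand":7},{"twist":[0,0,-0.1],"dp":[0.1,0,11.5],"hand":7},{"twist":[0,0,-0.1],"dp":[0.1,0,13],"hand":7},{"twist":[0,0,-0.1],"dp":[0.1,0,13.7],"hand":7},{"twist":[0,0,-0.1],"dp":[0.1,0,13.7],"hand":7},{"twist":[0,0,-0.1],"dp":[0.1,0,13.7],"hand":7}]'; python3 plan.py .5935,.3338,.083,86
python3 -m jog '[{"twist":[0,0,0],"dp":[0,0,0],"hand":4.5},{"twist":[0,0,0],"dp":[0,0,0],"hand":4.5},{"twist":[0,0,0],"dp":[0,0,0],"hand":4.5},{"twist":[0,0,0],"dp":[0,0,0],"hand":4.5},{"twist":[0,0,0],"dp":[0,0,0],"hand":4.5},{"twist":[0,0,0],"dp":[0,0,0],"hand":4.5},{"twist":[0,0,0],"dp":[0,0,0],"hand":4.5},{"twist":[0,0,0],"dp":[0,0,0],"hand":4.5}]' 40; python3 plan.py .6148,.025,.25,86
```

```text
time_s: 44.75
tool_pos: [0.594, 0.3347, 0.0863]
orientation: [0.001, 0.034, 0.999, 0.001]
force: [-0.5, -0.6, -0.3]
width: 0.82
grasp_force: 0.0
t 44.8 p [0.594  0.3347 0.0863] head 86.1 F [-0.5 -0.6 -0.3] w 0.82 g 0.0 q [-0.92  0.64  0.51  1.6  -0.35  0.99  1.2 ]
.5935,.3338,.083,86 dp [ 0.04 -0.09  0.33] twist [0.2 0.1 0.1]
time_s: 45.55
tool_pos: [0.594, 0.335, 0.0864]
orientation: [0.001, 0.034, 0.999, 0.002]
force: [-0.7, 0.1, 5.6]
width: 0.582
grasp_force: 42.8
t 45.5 p [0.594  0.335  0.0864] head 86.1 F [-0.7  0.1  5.6] w 0.582 g 42.8 q [-0.92  0.64  0.51  1.6  -0.35  0.99  1.2 ]
.6148,.025,.25,86 dp [ -4.24 -30.73 -16.45] twist [0.2 0.1 0.1]
```

```bash
python3 -m jog '[{"twist":[0,0,0],"dp":[0,0,-0.6],"hand":4.5},{"twist":[0,0,0],"dp":[0,0,-2],"hand":4.5},{"twist":[0,0,0],"dp":[0,0,-4.5],"hand":4.5},{"twist":[0,0,0],"dp":[0,0,-7],"hand":4.5},{"twist":[0,0,0],"dp":[0,0,-10],"hand":4.5},{"twist":[0,0,0],"dp":[-0.1,-1,-12],"hand":4.5},{"twist":[0,0,0],"dp":[-0.4,-3,-13],"hand":4.5},{"twist":[0,0,0],"dp":[-0.8,-6,-13],"hand":4.5},{"twist":[0,0,0],"dp":[-1.2,-9,-13],"hand":4.5},{"twist":[0,0,0],"dp":[-1.6,-12,-13],"hand":4.5},{"twist":[0,0,0],"dp":[-2,-15,-13],"hand":4.5},{"twist":[0,0,0],"dp":[-2.4,-18,-13],"hand":4.5}]'
python3 -m jog '[{"twist":[0,0,0],"dp":[-0.4,-3,0],"hand":4.5},{"twist":[0,0,0],"dp":[-0.8,-6,0],"hand":4.5},{"twist":[0,0,0],"dp":[-1.2,-8.7,0],"hand":4.5},{"twist":[0,0,0],"dp":[-1.5,-10.7,0],"hand":4.5},{"twist":[0,0,0],"dp":[-1.7,-12,0],"hand":4.5},{"twist":[0,0,0],"dp":[-1.9,-12.7,0],"hand":4.5},{"twist":[0,0,0],"dp":[-1.9,-12.7,0],"hand":4.5},{"twist":[0,0,0],"dp":[-1.9,-12.7,0],"hand":4.5},{"twist":[0,0,0],"dp":[-1.9,-12.7,0],"hand":4.5}]'
python3 plan.py .615,.0252,.0904,86
```

```text
time_s: 46.75
tool_pos: [0.6034, 0.1497, 0.2139]
orientation: [-0.001, 0.035, 0.999, 0.0]
force: [0.5, 0.5, -3.3]
width: 0.581
grasp_force: 42.3
time_s: 47.65
tool_pos: [0.6146, 0.0268, 0.2141]
orientation: [-0.0, 0.033, 0.999, 0.001]
force: [0.1, 0.1, -2.7]
width: 0.581
grasp_force: 42.2
t 47.6 p [0.6146 0.0268 0.2141] head 86.2 F [ 0.1  0.1 -2.7] w 0.581 g 42.2 q [-0.59  0.41  0.64  1.66 -0.27  1.16  1.62]
.615,.0252,.0904,86 dp [-0.05 -0.19 12.37] twist [ 0.1 -0.   0.2]
```

```bash
python3 -m jog '[{"twist":[0,0,0.1],"dp":[0,0,2],"hand":4.5},{"twist":[0,0,0.1],"dp":[0,0,5],"hand":4.5},{"twist":[0,0,0.1],"dp":[0,0,8],"hand":4.5},{"twist":[0,0,0.1],"dp":[0,0,10],"hand":4.5},{"twist":[0,0,0.1],"dp":[0,0,11.2],"hand":4.5},{"twist":[0,0,0.1],"dp":[0,0,11.6],"hand":4.5},{"twist":[0,0,0.1],"dp":[0,0,11.6],"hand":4.5},{"twist":[0,0,0.1],"dp":[0,0,11.6],"hand":4.5},{"twist":[0,0,0.1],"dp":[0,0,11.6],"hand":4.5}]'
python3 plan.py .615,.0252,.0904,86
```

```text
time_s: 48.55
tool_pos: [0.6157, 0.0252, 0.0997]
orientation: [0.001, 0.035, 0.999, 0.001]
force: [-0.4, -0.2, -3.2]
width: 0.581
grasp_force: 42.1
t 48.5 p [0.6157 0.0252 0.0997] head 86.0 F [-0.4 -0.2 -3.2] w 0.581 g 42.1 q [-0.54  0.53  0.58  1.77 -0.35  0.95  1.69]
.615,.0252,.0904,86 dp [ 0.07 -0.01  0.93] twist [ 0.1  0.1 -0. ]
```

```bash
python3 -m jog '[{"twist":[0,0,0],"dp":[0,0,0.2],"hand":4.5},{"twist":[0,0,0],"dp":[0,0,0.4],"hand":4.5},{"twist":[0,0,0],"dp":[0,0,0.6],"hand":4.5},{"twist":[0,0,0],"dp":[0,0,0.7],"hand":4.5},{"twist":[0,0,0],"dp":[0,0,0.7],"hand":4.5}]' | grep -E "pos|^force"
for i in 1 2 3 4; do python3 -m jog '[{"twist":[0,0,0],"dp":[0,0,0.1],"hand":4.5},{"twist":[0,0,0],"dp":[0,0,0.1],"hand":4.5}]' | grep -E "pos|^force"; done
```

```text
tool_pos: [0.6146, 0.0252, 0.0911]
force: [0.1, -0.5, -4.5]
tool_pos: [0.6149, 0.0251, 0.0905]
force: [-0.7, -0.6, -2.9]
tool_pos: [0.615, 0.0251, 0.0905]
force: [-3.4, 0.2, 5.5]
tool_pos: [0.6151, 0.0251, 0.0904]
force: [-5.4, 1.0, 10.9]
tool_pos: [0.6152, 0.025, 0.0904]
force: [-6.0, 1.2, 17.5]
```

```bash
python3 -m jog '[{"twist":[0,0,0],"dp":[0,0,-0.3],"hand":4.5},{"twist":[0,0,0],"dp":[0,0,-0.3],"hand":4.5},{"twist":[0,0,0],"dp":[0,0,-0.3],"hand":7},{"twist":[0,0,0],"dp":[0,0,-0.3],"hand":7},{"twist":[0,0,0],"dp":[0,0,-0.3],"hand":7},{"twist":[0,0,0],"dp":[0,0,-0.3],"hand":7},{"twist":[0,0,0],"dp":[0,0,-2],"hand":7},{"twist":[0,0,0],"dp":[0,0,-5],"hand":7},{"twist":[0,0,0],"dp":[0,0,-9],"hand":7},{"twist":[0,0,0],"dp":[0,0,-12.5],"hand":7.2},{"twist":[0,0,0],"dp":[0,0,-12.5],"hand":7.2},{"twist":[0,0,0],"dp":[0,0,-12.5],"hand":7.2}]'; python3 plan.py .4445,.2901,.22,81
python3 - <<'E'
from wr import *
d,w=shot("w9")
blobs(w,.123,.1325,(.55,.68,-.03,.1),60)
E
```

```text
time_s: 51.05
tool_pos: [0.6151, 0.025, 0.2131]
orientation: [0.001, 0.035, 0.999, 0.001]
force: [-0.1, -0.6, -0.9]
width: 0.849
grasp_force: 0.0
t 51.0 p [0.6151 0.025  0.2131] head 86.0 F [-0.1 -0.6 -0.9] w 0.849 g 0.0 q [-0.59  0.41  0.64  1.66 -0.27  1.16  1.62]
.4445,.2901,.22,81 dp [18.89 25.24 -0.67] twist [0.1 0.1 5. ]
 px [259. 187.] n 3326 z 0.1282 rect [612.8  26.4] [50.1 50.4] 86.1 circ [613.   26.5] 34.8
```

Carton is back within 1 mm, same yaw. Now the tin.

```bash
python3 -m jog '[{"twist":[0,0,5],"dp":[18.9,25.2,-0.7],"hand":7.2},{"twist":[0,0,5],"dp":[18.9,25.2,-0.7],"hand":7.2},{"twist":[0,0,5],"dp":[18.9,25.2,-0.7],"hand":7.2},{"twist":[0,0,5],"dp":[18.9,25.2,-0.7],"hand":7.2},{"twist":[0,0,5],"dp":[18.9,25.2,-0.7],"hand":7.2},{"twist":[0,0,5],"dp":[18.9,25.2,-0.7],"hand":7.2},{"twist":[0,0,5],"dp":[18.9,25.2,-0.7],"hand":7.2},{"twist":[0,0,5],"dp":[18.9,25.2,-0.7],"hand":7.2},{"twist":[0,0,5],"dp":[18.9,25.2,-0.7],"hand":7.2},{"twist":[0,0,5],"dp":[18.9,25.2,-0.7],"hand":7.2},{"twist":[0,0,5],"dp":[18.9,25.2,-0.7],"hand":7.2}]'
python3 - <<'E'
from wr import *
d,w=shot("w10")
blobs(w,.111,.119,(.38,.5,.2,.45),150)
E
python3 plan.py .4445,.2901,.0733,81
```

```text
time_s: 52.2
tool_pos: [0.4449, 0.2878, 0.2195]
orientation: [0.0, 0.081, 0.997, 0.0]
force: [-0.3, -0.5, 0.2]
width: 0.841
grasp_force: 0.0
 px [261. 180.] n 2755 z 0.1161 rect [441.8 292. ] [54.3 54.6] 79.2 circ [442.3 291.2] 28.1
t 52.2 p [0.4448 0.2881 0.2196] head 80.8 F [-0.3 -0.3  0.3] w 0.844 g 0.0 q [-1.15  0.22  0.58  1.85 -0.14  1.11  0.89]
.4445,.2901,.0733,81 dp [ 0.06  0.18 14.63] twist [ 0.1  0.  -0.2]
```

```bash
python3 -m jog '[{"twist":[0,0,-0.1],"dp":[0,0.1,3],"hand":7.2},{"twist":[0,0,-0.1],"dp":[0,0.1,6],"hand":7.2},{"twist":[0,0,-0.1],"dp":[0,0.1,9],"hand":7.2},{"twist":[0,0,-0.1],"dp":[0,0.1,12],"hand":7.2},{"twist":[0,0,-0.1],"dp":[0,0.1,13.8],"hand":7.2},{"twist":[0,0,-0.1],"dp":[0,0.1,14.4],"hand":7.2},{"twist":[0,0,-0.1],"dp":[0,0.1,14.4],"hand":7.2},{"twist":[0,0,-0.1],"dp":[0,0.1,14.4],"hand":7.2}]'; python3 plan.py .4445,.2901,.0733,81
python3 -m jog '[{"twist":[0,0,0],"dp":[0,0,0],"hand":5},{"twist":[0,0,0],"dp":[0,0,0],"hand":5},{"twist":[0,0,0],"dp":[0,0,0],"hand":5},{"twist":[0,0,0],"dp":[0,0,0],"hand":5},{"twist":[0,0,0],"dp":[0,0,0],"hand":5},{"twist":[0,0,0],"dp":[0,0,0],"hand":5},{"twist":[0,0,0],"dp":[0,0,0],"hand":5},{"twist":[0,0,0],"dp":[0,0,0],"hand":5}]' 35; python3 plan.py .542,-.0236,.24,81
```

```text
time_s: 53.05
tool_pos: [0.4452, 0.291, 0.0767]
orientation: [0.001, 0.078, 0.997, 0.001]
force: [0.4, -0.3, -0.5]
width: 0.843
grasp_force: 0.0
t 53.0 p [0.4452 0.291  0.0767] head 81.0 F [ 0.4 -0.3 -0.5] w 0.843 g 0.0 q [-1.08  0.41  0.52  1.99 -0.28  0.81  1.01]
.4445,.2901,.0733,81 dp [ 0.05 -0.1   0.34] twist [0.2 0.1 0. ]
time_s: 53.85
tool_pos: [0.4452, 0.2912, 0.0772]
orientation: [0.001, 0.078, 0.997, 0.002]
force: [0.0, -1.5, 6.3]
width: 0.643
grasp_force: 36.7
t 53.9 p [0.4452 0.2912 0.0772] head 81.0 F [ 0.  -1.5  6.3] w 0.643 g 36.7 q [-1.08  0.41  0.52  1.99 -0.28  0.81  1.01]
.542,-.0236,.24,81 dp [-14.49 -29.53 -16.36] twist [0.2 0.1 0. ]
```

```bash
python3 -m jog '[{"twist":[0,0,0],"dp":[0,0,-0.6],"hand":5},{"twist":[0,0,0],"dp":[0,0,-2],"hand":5},{"twist":[0,0,0],"dp":[0,0,-4.5],"hand":5},{"twist":[0,0,0],"dp":[0,0,-7.5],"hand":5},{"twist":[0,0,0],"dp":[0,0,-10.5],"hand":5},{"twist":[0,0,0],"dp":[0,0,-13.5],"hand":5},{"twist":[0,0,0],"dp":[-0.7,-1.4,-15],"hand":5},{"twist":[0,0,0],"dp":[-2,-4,-16],"hand":5},{"twist":[0,0,0],"dp":[-3.5,-7,-16],"hand":5},{"twist":[0,0,0],"dp":[-5,-10.2,-16],"hand":5},{"twist":[0,0,0],"dp":[-6.5,-13.3,-16],"hand":5},{"twist":[0,0,0],"dp":[-8,-16.4,-16],"hand":5}]'
python3 -m jog '[{"twist":[0,0,0],"dp":[-1.5,-3.1,0],"hand":5},{"twist":[0,0,0],"dp":[-3,-6.2,0],"hand":5},{"twist":[0,0,0],"dp":[-4.5,-9,0],"hand":5},{"twist":[0,0,0],"dp":[-5.6,-11.2,0],"hand":5},{"twist":[0,0,0],"dp":[-6.3,-12.6,0],"hand":5},{"twist":[0,0,0],"dp":[-6.6,-13.1,0],"hand":5},{"twist":[0,0,0],"dp":[-6.6,-13.1,0],"hand":5},{"twist":[0,0,0],"dp":[-6.6,-13.1,0],"hand":5},{"twist":[0,0,0],"dp":[-6.6,-13.1,0],"hand":5}]'
python3 plan.py .5428,-.0234,.0812,81
```

```text
time_s: 55.05
tool_pos: [0.4971, 0.1131, 0.2351]
orientation: [-0.0, 0.078, 0.997, 0.0]
force: [1.3, 0.7, -3.6]
width: 0.649
grasp_force: 38.5
time_s: 55.95
tool_pos: [0.5421, -0.0221, 0.2351]
orientation: [-0.0, 0.077, 0.997, 0.001]
force: [-0.0, -0.8, -4.3]
width: 0.642
grasp_force: 38.4
t 56.0 p [ 0.5421 -0.0221  0.2351] head 81.2 F [-0.  -0.8 -4.3] w 0.642 g 38.4 q [-0.68  0.26  0.77  1.8  -0.2   1.15  1.58]
.5428,-.0234,.0812,81 dp [-0.1  -0.15 15.39] twist [ 0.1 -0.   0.2]
```

```bash
python3 -m jog '[{"twist":[0,0,0.1],"dp":[0,0,2],"hand":5},{"twist":[0,0,0.1],"dp":[0,0,5],"hand":5},{"twist":[0,0,0.1],"dp":[0,0,8],"hand":5},{"twist":[0,0,0.1],"dp":[0,0,11],"hand":5},{"twist":[0,0,0.1],"dp":[0,0,13.5],"hand":5},{"twist":[0,0,0.1],"dp":[0,0,14.5],"hand":5},{"twist":[0,0,0.1],"dp":[0,0,14.5],"hand":5},{"twist":[0,0,0.1],"dp":[0,0,14.5],"hand":5},{"twist":[0,0,0.1],"dp":[0,0,14.5],"hand":5}]'
python3 plan.py .5428,-.0234,.0812,81
```

```text
time_s: 56.85
tool_pos: [0.5439, -0.0231, 0.0918]
orientation: [0.002, 0.079, 0.997, 0.001]
force: [0.9, -0.2, -4.0]
width: 0.647
grasp_force: 38.5
t 56.9 p [ 0.5439 -0.0231  0.0918] head 81.0 F [ 0.9 -0.2 -4. ] w 0.647 g 38.5 q [-0.58  0.45  0.68  1.95 -0.37  0.87  1.71]
.5428,-.0234,.0812,81 dp [ 0.11 -0.05  1.06] twist [ 0.1  0.2 -0. ]
```

```bash
python3 -m jog '[{"twist":[0,0,0],"dp":[0,0,0.2],"hand":5},{"twist":[0,0,0],"dp":[0,0,0.4],"hand":5},{"twist":[0,0,0],"dp":[0,0,0.6],"hand":5},{"twist":[0,0,0],"dp":[0,0,0.8],"hand":5},{"twist":[0,0,0],"dp":[0,0,0.8],"hand":5}]' | grep -E "pos|^force"
for i in 1 2 3 4; do python3 -m jog '[{"twist":[0,0,0],"dp":[0,0,0.1],"hand":5},{"twist":[0,0,0],"dp":[0,0,0.1],"hand":5}]' | grep -E "pos|^force"; done
```

```text
tool_pos: [0.5422, -0.0232, 0.0819]
force: [0.0, -0.3, -4.2]
tool_pos: [0.5427, -0.0233, 0.0813]
force: [-0.6, -0.3, -4.0]
tool_pos: [0.543, -0.0234, 0.0812]
force: [-2.2, 1.1, 4.1]
tool_pos: [0.5431, -0.0235, 0.0811]
force: [-4.7, 0.4, 12.7]
tool_pos: [0.5433, -0.0236, 0.0811]
force: [-6.2, -0.2, 20.6]
```

```bash
python3 -m jog '[{"twist":[0,0,0],"dp":[0,0,-0.3],"hand":5},{"twist":[0,0,0],"dp":[0,0,-0.3],"hand":5},{"twist":[0,0,0],"dp":[0,0,-0.3],"hand":7.2},{"twist":[0,0,0],"dp":[0,0,-0.3],"hand":7.2},{"twist":[0,0,0],"dp":[0,0,-0.3],"hand":7.2},{"twist":[0,0,0],"dp":[0,0,-0.3],"hand":7.2},{"twist":[0,0,0],"dp":[0,0,-2],"hand":7.2},{"twist":[0,0,0],"dp":[0,0,-5],"hand":7.2},{"twist":[0,0,0],"dp":[0,0,-9],"hand":7.2},{"twist":[0,0,0],"dp":[0,0,-14],"hand":7.2},{"twist":[0,0,0],"dp":[0,0,-19],"hand":7.2},{"twist":[0,0,0],"dp":[0,0,-21],"hand":7.2}]'; python3 plan.py
python3 - <<'E'
from wr import *
d,w=shot("w11")
for lo,hi in((.135,.146),(.123,.1325),(.114,.1225),(.045,.058),(.012,.04)):blobs(w,lo,hi,(.48,.7,-.4,.1),250);print()
d=imaging.get_image("scene");cv2.imwrite("pics/s2.png",d["image"][...,::-1])
E
```

```text
time_s: 59.35
tool_pos: [0.5447, -0.0244, 0.2934]
orientation: [0.004, 0.079, 0.997, 0.002]
force: [-0.5, -0.2, 0.6]
width: 0.839
grasp_force: 0.0
t 59.4 p [ 0.5447 -0.0244  0.2934] head 80.9 F [-0.5 -0.2  0.6] w 0.839 g 0.0 q [-0.71  0.21  0.8   1.72 -0.16  1.26  1.54]
 px [205. 220.] n 693 z 0.138 rect [592.4 -93.6] [34.8 34.7] 43.2 circ [592.7 -93.3] 18.1

 px [308. 216.] n 1657 z 0.1281 rect [612.6  26.5] [50.  50.6] 85.5 circ [612.6  26.4] 34.7

 px [258. 162.] n 1771 z 0.1201 rect [539.5 -22.9] [54.6 55.1] 17.0 circ [540.  -22.9] 28.0

 px [ 45. 178.] n 516 z 0.0523 rect [ 528.2 -326.6] [48.9 49. ] 56.2 circ [ 527.4 -326.6] 25.6

 px [293. 133.] n 1113 z 0.0149 rect [510.8  12.2] [237.8 105.7] 52.3 circ [549.2 -17.5] 119.0
 px [216. 201.] n 1227 z 0.0256 rect [582.4 -60.4] [159.2 183.9] 81.0 circ [582.9 -60.2] 120.8
 px [305. 141.] n 783 z 0.0275 rect [537.5  49.3] [50.1 33.9] 75.5 circ [537.4  49.1] 27.4
 px [210. 143.] n 808 z 0.0319 rect [517.7 -89.3] [55.8 29.1] 81.0 circ [518.2 -88.8] 30.1
 px [ 68. 171.] n 292 z 0.0271 rect [ 526.6 -312.2] [43.9 18.1] 6.4 circ [ 527.5 -319.9] 22.0
 px [ 47. 178.] n 388 z 0.0285 rect [ 530.7 -339.4] [39.2 17.9] 12.0 circ [ 528.9 -330.7] 19.6
 px [107. 238.] n 711 z 0.0262 rect [ 638.5 -289.6] [108.1  54.3] 47.2 circ [ 658.  -307.7] 54.1
 px [ 91. 252.] n 1161 z 0.0324 rect [ 664.7 -313.1] [65.3 69.7] 89.4 circ [ 664.  -312.9] 46.8
```

View pics/s2.png

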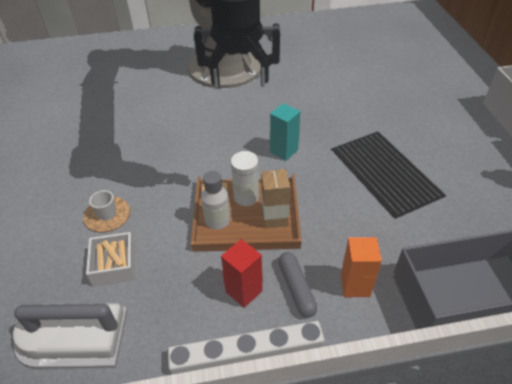

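All three containers are back on their spots, with the tin at (245,178), bottle at (213,200) and carton at (277,200). The cup is on the coaster at (103,205). Soap, brush and peg box are unmoved, and the gripper is clear.

```bash
python3 -c "
from rig import arm
print(arm.sign_off())"
```

```text
the job is handed in; nothing more can be done
None
```

The job is handed in at about 59 s of the 144 s allowed: the cup stands upright on the coaster within about 3 mm of its centre, and the bottle, tin and carton are back upright in the tray within about 1 mm of where they started, with the soap, brush and peg box left where they were.

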